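# Set the condiments on their own saucers

## Robot

A 6-joint arm with a two-finger parallel gripper is mounted at the origin on a cart in front of the work surface, level with it; the furniture and walls round the work are solid. World frame = base frame: x ahead of the robot, y to its left, z up, the work surface at z = 0. Lengths are in m, angles in degrees, forces in N, time in s.
With the tool pointing down it reaches from about 0.4 to 0.825 m from the base axis. Payload 7 kg.
Tool frame: the origin (TCP) lies midway between the tips of the shut fingers; the grasp point (between the pads) lies 19 mm behind it; z points along the fingers, y is the direction in which the jaws open and shut (so a half turn about z gives the same grasp; the last joint's range is limited). The gripper opens to 88 mm and grips with 3 to 60 N. Pads are 19 mm wide; open, the fingers measure 130 mm over their backs; the gripper's body (78 mm by 193 mm) begins 47 mm behind the grasp point.
Start: joints at [-55.8, 20.546, 0.682, 0, -70.136, -16.507], TCP at [0.205, -0.643, 0.227] pointing down, gripper open.
Joint ranges: [-176.03, 176.03], [-82.01, 121.73], [-58.28, 71.71], [-173.87, 95.51], [-174.79, -0.11], [-173.66, 173.66]. Speed limits (degrees/s): [136.94, 136.94, 172.46, 180, 180, 180].

## Interface

Orientations are given as [roll, pitch, yaw] about the fixed x, y, z axes, in that order (R = Rz(yaw) Ry(pitch) Rx(roll)).
In Python, from plant import r gives the robot as it stands. The module is installed in compiled form; this text tells all that it offers.
- The arm moves only by the tool send_rows, never from a script. Its argument "motion" is a list of rows, each an object with "travel": the shift along the tool's x, y, z in m, a list of three; "spin": the turn about the tool's z in degrees. In form: [{"travel": [tx, ty, tz], "spin": spin}, ...]. A call has 1 to 5 rows; each row shifts and turns the pose as measured when the row begins, along the tool's axes as they then stand; what a row does not reach is not made up. A row lasts 1/12 s, in which the tool goes at most 41.7 mm and 7.16 degrees, less where a joint would pass 70% of its speed; a pose out of reach is approached as far as the arm can. A call is refused whole if a number of a shift passes 0.0417 or a number of a turn 7.16, either way. A call with a gripper value outside its range is refused whole. "gripper" is the gripper command: -1 is shut, 1 is fully open, values between are in proportion, set as the call begins (left out, the last holds). The fingers move at their own pace and stop on an object; "squeeze" is the grip in N (left out, the last holds). Time passes only in rows, so rows that do not move let the fingers close. It gives the time, the measured TCP pose, the force and the opening at its end, in the units of the state.
- r.get_state(): the state, without advancing time (a new reading comes with each control period).
- r.capture(name): name is "scene" or "top" or "wrist"; returns (picture, depth): 420x560x3 uint8, blue, green, red; 420x560 float32, m along the optical axis (not along the pixel's ray), 0 where there is no reading.
- r.get_calibration(name): a dict with "fov_y" (degrees; the focal length in pixels is half the picture's height over the tangent of half this angle, whatever the lens; pixels are square), "cx", "cy" (the principal point, pixels), "origin" and "orientation" of the camera in the world. Camera axes: x right, y down, z forward; pixel columns grow to the right and rows downward; lengths in m; the calibration is good to about 2 mm. A picture is of the moment at which its call begins: read the wrist's pose just before it. get_calibration takes no time and is no camera call; for the wrist camera it gives the pose at the moment of the call.
- r.close_job(): hands the job in, once; it reports no verdict.
Trained networks look in the newest picture that a camera, given by its name, has taken for a name from the list of things; names that differ only in an ending like _2 or _b are one class to them, and where a whole thing is asked for, a point or a joint stands for the part that bears it (a point fixed in the world has none). Each returns a list of dicts, best first, with "conf" (0 to 1); they miss things now and then, are a little off and sometimes report something else, mostly with a low value. They report only what shows in the picture. A call takes as long as a camera call.
- r.boxes_of(camera, target): "at" ([x, y, z] in m, in the coordinates of the camera as it stood for that picture, good to about 4 mm: the middle of the surface that is visible of it).
- r.pinpoint(camera, target): "at" ([x, y, z] in m, in the coordinates of the camera as it stood for that picture, good to about 4 mm: a listed point, or the origin of a listed thing).
The state is a dict: "time_s": time; "joints": joint angles; "qd": joint speeds; "joint_torque": joint torques, N m; "tcp_pos": TCP position; "eef_rot": TCP orientation; "contact_force": force on the tool from outside, world axes, zero at the start; "moment": the same for the moment, N m; "gripper_width": finger opening in m.
Only numpy, scipy, OpenCV 4.12 (cv2) and the standard library are available. Lean on these libraries where they do the work, as an engineer would, in place of code of your own. Each camera call takes 0.05 s, during which the arm holds its last target. There are 200 camera calls.

## Task

Set each condiment on the saucer of its own colour: the red-lidded honey jar on the red saucer, the wooden pepper mill on the wooden saucer and the grey salt shaker on the grey saucer. Each must stand upright, down inside its saucer's rim, and nothing may be tipped over on the way. Leave the two dark-capped spice jars standing where they are.

Things in the scene. Friction and masses are not known exactly. Their poses are not given: they have to be found in the camera images.
- honey_mid (a point): jar of honey with a red lid, upright, loose, about 62 mm across (58 mm the narrow way), 86 mm high, 0.25 to 0.5 kg; the point is its centre, 43 mm above its base; z up. Goes on the red saucer. (All the things stand on the free patch of the table at z = 0, between fixed plates under clear glass domes up to 165 mm high, near the robot, a wooden cake stand at the left and fixed glass biscuit jars up to 240 mm high at the right)
- mill_mid (a point): turned wooden pepper mill, upright, loose, 150 mm high, 58 mm across at the base, 0.13 to 0.25 kg; its wooden head, a smooth round knob 50 mm across, lies 109 to 139 mm above its base, with a small metal button above it; grip it by the head, about 120 mm above the base, so that the gripper's body clears the top; the head does not turn. The point is its centre, 75 mm above its base; z up. Goes on the wooden saucer
- salt_mid (a point): salt shaker, dark grey below with a domed pale grey top with small holes, upright, loose, 44 mm across up to 74 mm high, 34 mm at the top, 90 mm high in all, 0.07 to 0.14 kg; the point is its centre, 45 mm above its base; z up. Goes on the grey saucer
- spice_a_mid (a point): small spice jar with a dark cap, mottled grey-brown on top, 44 mm across, 96 mm high, loose, a bystander: leave it standing; the point is its centre, 48 mm above its base; z up
- spice_b_mid (a point): small spice jar with a dark brown cap that has a pale disc on top, 41 mm across, 105 mm high, loose, a bystander: leave it standing; the point is its centre, 52 mm above its base; z up
- saucer_red: red round saucer, fixed to the table, 92 mm outer diameter, 10 mm high at the rim; flat well 82 mm across with its floor 4 mm above the table. Takes the honey jar, with about 10 mm of play all round. Origin: centre of the underside, on the table; z up
- saucer_wood: wooden round saucer, fixed to the table, 88 mm outer diameter, 10 mm high at the rim; flat well 78 mm across with its floor 4 mm above the table. Takes the pepper mill, with about 10 mm of play all round. Origin: centre of the underside, on the table; z up
- saucer_grey: grey round saucer, fixed to the table, 74 mm outer diameter, 10 mm high at the rim; flat well 64 mm across with its floor 4 mm above the table. Takes the salt shaker, with about 10 mm of play all round. Origin: centre of the underside, on the table; z up

How it is judged:
By the outcome, as a careful person would: the job done as asked, in the order asked, and still so for the second after the job is handed in, with the robot touching nothing.
It also fails if it takes over 93 s, if anything falls off the work surface, if the arm or the gripper's body presses on something with over 40 N, if the wrist force passes 120 N, or if a joint passes its speed limit or range.

## Working session

There is one attempt and no reset: what is moved stays moved. The work goes in short steps, Python scripts to look and compute and a tool call to move; the robot and the scene stay as the last step left them, time stands still between calls to the robot, and variables do not carry over. Pictures are saved under pics/ and viewed, about 12 in all and at most 16, crops included, and the job is handed in when it is done.

Besides the shell and the picture viewer there is one more tool, called after "Emit:" as name(argument=value, ...), one argument or row to a line, values as JSON. send_rows: Moves the arm, as the interface text tells. Its arguments: {"type":"object","properties":{"motion":{"type":"array"},"gripper":{"type":"number"},"squeeze":{"type":"number"}},"required":["motion"]}

```bash
mkdir -p pics
cat > h.py <<'E'
import numpy as np, cv2
from plant import r
from scipy.spatial.transform import Rotation as R
def cal(n):
    c=r.get_calibration(n); o=np.array(c["orientation"])
    M=R.from_euler('xyz',o,degrees=True).as_matrix() if o.shape==(3,) else o
    return c,M,np.array(c["origin"])
def px(c,M,o,p):
    f=210/np.tan(np.radians(c["fov_y"]/2)); q=M.T@(np.array(p)-o)
    return [round(float(v)) for v in (c["cx"]+f*q[0]/q[2], c["cy"]+f*q[1]/q[2])]
def cloud(n,d):
    c,M,o=cal(n); f=210/np.tan(np.radians(c["fov_y"]/2))
    v,u=np.mgrid[:420,:560]
    P=np.stack([(u-c["cx"])/f*d,(v-c["cy"])/f*d,d],-1)
    return P@M.T+o
E
python3 - <<'E'
from h import *
print(r.get_state())
for n in("top","scene"):
    im,d=r.capture(n); cv2.imwrite(f"pics/{n}0.png",im); np.save(f"{n}.npy",d)
    c,M,o=cal(n); print(n,c)
    for t in("honey_mid","mill_mid","salt_mid","spice_a_mid","spice_b_mid","saucer_red","saucer_wood","saucer_grey"):
        for x in r.pinpoint(n,t)[:3]:
            p=M@np.array(x["at"])+o; print(t,round(x["conf"],2),p.round(3),px(c,M,o,p))
E
```

```text
{'time_s': 0.0, 'joints': array([-5.58007860e+01,  2.05903103e+01,  6.34368615e-01, -1.86857828e-02,
       -7.01350517e+01, -1.65085835e+01]), 'qd': array([ 0.04281483, -0.07330824,  0.00320127, -0.04363281,  0.08862458,
        0.01314982]), 'joint_torque': array([-2.50326171e-03, -5.82717633e+01,  2.93052560e+01,  6.99668258e+00,
        6.67315442e-03, -2.11327315e-04]), 'tcp_pos': array([ 0.20496038, -0.64263003,  0.2256444 ]), 'eef_rot': array([ 1.79907766e+02, -9.01708862e-03, -1.62315726e+02]), 'contact_force': array([0.71619991, 0.10206327, 0.28660371]), 'moment': array([-0.01161847,  0.03359976, -0.0345754 ]), 'gripper_width': 0.08758598874065603}
top {'fov_y': 42.052881498601984, 'cx': 276.6293622766823, 'cy': 212.1777940124688, 'origin': array([0.52117138, 0.12827973, 1.0912441 ]), 'orientation': array([-176.07761072,    0.29117581,  -91.32909156])}
honey_mid 0.94 [0.573 0.062 0.047] [313, 222]
honey_mid 0.46 [ 0.567 -0.066  0.077] [383, 223]
mill_mid 0.57 [ 0.567 -0.064  0.076] [382, 223]
salt_mid 0.8 [0.692 0.114 0.046] [285, 161]
spice_a_mid 0.9 [0.661 0.217 0.049] [23
[... 289 characters left out ...]
9, 276]
saucer_grey 0.35 [0.572 0.285 0.002] [200, 226]
scene {'fov_y': 56.22270210628803, 'cx': 276.4447236532253, 'cy': 210.19288443793485, 'origin': array([0.23904605, 0.66939278, 0.6293995 ]), 'orientation': array([-130.9723541 ,    1.12526883, -148.48684796])}
honey_mid 0.71 [0.567 0.065 0.044] [297, 206]
mill_mid 0.77 [ 0.565 -0.065  0.078] [324, 166]
salt_mid 0.97 [0.698 0.114 0.044] [238, 200]
spice_a_mid 0.74 [0.662 0.22  0.046] [223, 232]
spice_b_mid 0.72 [0.566 0.174 0.052] [272, 233]
saucer_red 0.88 [ 0.577  0.28  -0.002] [241, 281]
saucer_wood 0.89 [ 0.691 -0.012 -0.001] [270, 188]
saucer_grey 0.77 [ 0.473  0.191 -0.002] [307, 272]
saucer_grey 0.73 [0.568 0.064 0.042] [297, 207]
```

View pics/top0.png

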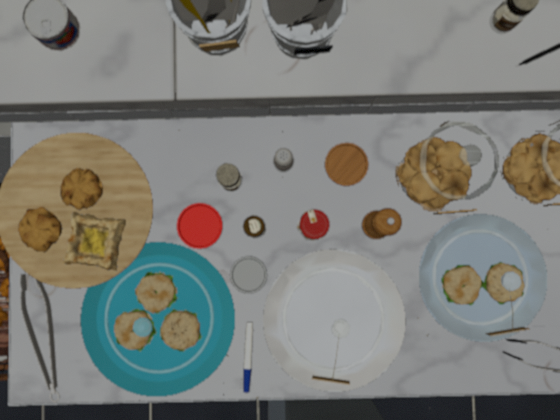

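View pics/scene0.png

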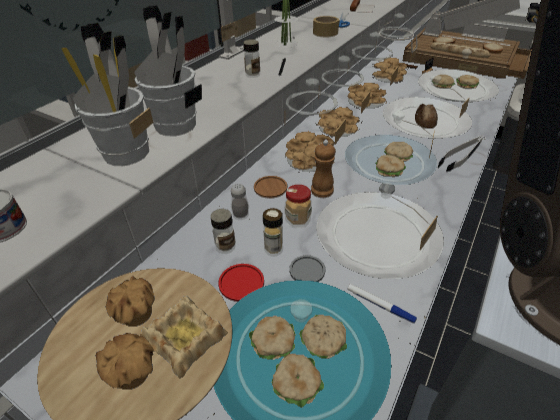

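Run:
```python
from h import *
pts={"honey":(.57,.063),"mill":(.566,-.064),"salt":(.695,.114),"spa":(.661,.219),"spb":(.568,.171),"sr":(.574,.284),"sw":(.691,-.009),"sg":(.472,.19)}
for n in("top","scene"):
    W=cloud(n,np.load(f"{n}.npy")); Z=W[...,2]
    for k,(x,y) in pts.items():
        m=(np.hypot(W[...,0]-x,W[...,1]-y)<.055)&(Z<.3)
        q=W[m]; zt=np.percentile(q[:,2],99); t=q[q[:,2]>max(zt-.012,.006)]
        mm=(t.min(0)+t.max(0))/2
        print(n,k,len(q),"ztop",zt.round(3),"mean",t.mean(0).round(3),"mid",mm.round(3),"ext",(np.ptp(t,axis=0)).round(3))
# coarse height map from top
W=np.concatenate([cloud(n,np.load(f"{n}.npy")).reshape(-1,3) for n in("top","scene")])
print("rows x from .9 down to .2 step .05; cols y .5..-.5 step .05: max z mm")
for x in np.arange(.9,.19,-.05):
    print(round(x,2),[ (lambda q:int(1000*np.percentile(q,99)) if len(q)>3 else -9)(W[(abs(W[:,0]-x)<.025)&(abs(W[:,1]-y)<.025)&(W[:,2]<.5),2]) for y in np.arange(.5,-.51,-.05)])
```

```text
top honey 2363 ztop 0.091 mean [0.566 0.064 0.087] mid [0.567 0.063 0.086] ext [0.056 0.055 0.014]
top mill 2375 ztop 0.149 mean [ 0.566 -0.063  0.14 ] mid [ 0.566 -0.063  0.145] ext [0.033 0.033 0.017]
top salt 2307 ztop 0.091 mean [0.693 0.117 0.087] mid [0.694 0.117 0.086] ext [0.032 0.032 0.014]
top spa 2323 ztop 0.1 mean [0.661 0.221 0.096] mid [0.661 0.221 0.096] ext [0.043 0.042 0.015]
top spb 2368 ztop 0.109 mean [0.564 0.175 0.106] mid [0.564 0.175 0.105] ext [0.038 0.04  0.014]
top sr 2385 ztop 0.025 mean [0.548 0.299 0.022] mid [0.569 0.286 0.022] ext [0.097 0.087 0.018]
top sw 2318 ztop 0.013 mean [ 0.689 -0.009  0.009] mid [ 0.689 -0.007  0.011] ext [0.085 0.09  0.009]
top sg 2458 ztop 0.029 mean [0.45  0.201 0.026] mid [0.451 0.191 0.026] ext [0.047 0.109 0.011]
scene honey 1479 ztop 0.087 mean [0.565 0.067 0.083] mid [0.566 0.063 0.081] ext [0.055 0.057 0.013]
scene mill 1390 ztop 0.144 mean [ 0.565 -0.06   0.137] mid [ 0.567 -0.062  0.141] ext [0.036 0.032 0.017]
scene salt 1079 ztop 0.088 mean [0.691 0.121 0.083] mid [0.692 0.118 0.083] ext [0.029 0.029 0.014]
scene 
[... 1308 characters left out ...]
 90, 5, 149, 138, 28, 30, 25, 27, 27, 4, 25, 25]
0.5 [115, 116, 87, 37, 27, 28, 12, 13, 30, 29, 29, 28, 4, 29, 39, 41, 41, 26, 27, 24, 12]
0.45 [86, 85, 47, 46, 18, 28, 24, 29, 24, 16, 16, 24, 26, 28, 46, 166, 157, 43, 28, 16, 47]
0.4 [29, 46, 149, 153, 50, 23, 28, 28, 17, 153, 152, 17, 27, 28, 42, 133, 102, 29, 26, 17, 46]
0.35 [30, 45, 45, 49, 50, 27, 27, 27, 17, 146, 146, 18, 28, 4, 28, 104, 108, 28, 21, 26, 101]
0.3 [28, 27, 17, 18, 26, 29, 19, 28, 27, 108, 99, 28, 28, 4, 4, 4, 27, 25, 26, 23, 26]
0.25 [6, 29, 28, 29, 29, 4, 17, 5, 27, 29, 489, 484, 4, 4, 4, 4, 4, 4, 20, 22, 20]
0.2 [-9, -9, -9, -9, -9, -9, -9, -9, -9, 433, 486, -915, -914, -914, -912, -913, -913, -912, -912, -913, -910]
```

Top view shows honey (313,222), mill (388,222), salt (284,159), spice jars (229,177) and (255,226), and saucers red (200,226), wood (346,163), grey (249,275). All agree with the networks. Next I need the dome radii and the jaw yaws that keep the gripper body clear.

```bash
cat > yaw.py <<'E'
from h import *
def gap(p,yaw,c,rad,hl=.0965,hw=.039):
    a=np.radians(yaw); jy=np.array([np.sin(a),-np.cos(a)]); jx=np.array([np.cos(a),np.sin(a)])
    d=np.array(c)-p; l=max(abs(d@jy)-hl,0); w=max(abs(d@jx)-hw,0)
    return (np.hypot(l,w)-rad)*1000
E
python3 - <<'E'
from h import *
im=cv2.imread("pics/top0.png"); c=im[100:400,60:560]
g=cv2.createCLAHE(3,(8,8)).apply(cv2.cvtColor(c,cv2.COLOR_BGR2GRAY))
cv2.imwrite("pics/crop1.png",cv2.resize(g,None,fx=1.6,fy=1.6,interpolation=cv2.INTER_CUBIC))
# saucers by colour / depth in top
W=cloud("top",np.load("top.npy")); c_,M,o=cal("top")
hsv=cv2.cvtColor(im,cv2.COLOR_BGR2HSV).astype(int)
m=((hsv[...,0]<8)|(hsv[...,0]>172))&(hsv[...,1]>170); m&=(abs(W[...,0]-.573)<.07)&(abs(W[...,1]-.285)<.07)
q=W[m]; print("red",(q.min(0)+q.max(0))/2,np.ptp(q,axis=0))
# honey lid shape, ledge edge
m=(W[...,2]>.07)&(np.hypot(W[...,0]-.567,W[...,1]-.064)<.05)
print("honey rect",cv2.minAreaRect(W[m][:,:2].astype(np.float32)))
L=W[(W[...,2]>.165)&(W[...,2]<.18)&(abs(W[...,1])<.25)&(W[...,0]>.72)]
for a,b in((-.08,0),(0,.08),(.1,.2)): 
    s=L[(L[:,1]>a)&(L[:,1]<b)]; print("ledge xmin",np.percentile(s[:,0],1).round(3))
J=W[(W[...,2]>.225)&(W[...,2]<.25)&(W[...,0]<.78)&(W[...,1]<-.05)&(W[...,1]>-.24)]
print("jar top",len(J),J.min(0),J.max(0))
E
```

```text
red [0.57278836 0.28547387 0.00662241] [0.08565438 0.08586498 0.01802337]
honey rect ((0.5666053891181946, 0.06336760520935059), (0.05541472136974335, 0.05532209947705269), 26.202159881591797)
ledge xmin 0.782
ledge xmin 0.782
ledge xmin 0.782
jar top 389 [ 0.64625705 -0.19639469  0.22593937] [ 0.68192085 -0.16024431  0.24228316]
```

View pics/crop1.png

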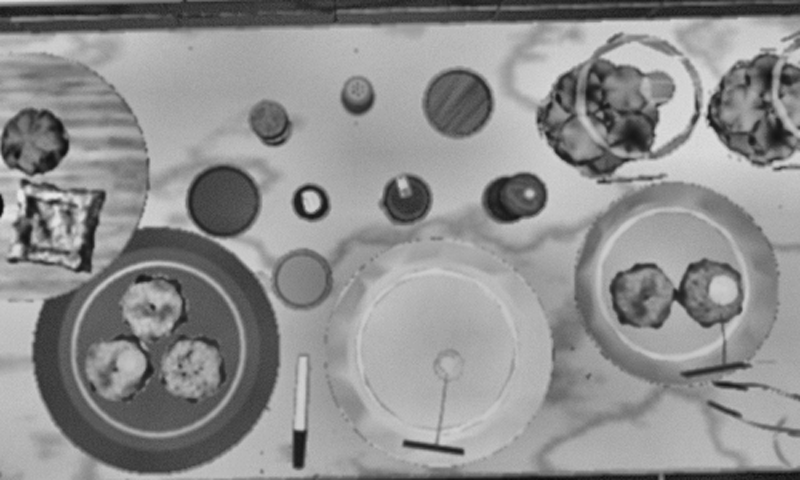

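Contrast crop shows dome base rings about 0.1 m in radius at about px (333,320), (159,319) and (480,277), with the biscuit jar's knob at (470,155).

Run:
```python
from yaw import *
c,M,o=cal("top"); f=210/np.tan(np.radians(c["fov_y"]/2))
def ray(u,v,z=.02):
    d=M@np.array([(u-c["cx"])/f,(v-c["cy"])/f,1]); return (o+d*(z-o[2])/d[2])[:2]
W=cloud("top",np.load("top.npy"));s=W[(W[...,2]>.17)&(W[...,2]<.2)&(W[...,0]<.77)&(W[...,1]<-.05)&(W[...,1]>-.25)]
print("jar shoulder",s.min(0),s.max(0))
dw,dt,db=ray(333,320),ray(159,319),ray(480,277); print("domes",dw,dt,db, "grey",ray(249,275,.01),"wood",ray(346.5,163.5,.01),"red",ray(200,226,.01),"stand",ray(77,210,.085))
jar=np.array([.664,-.178])
O={"dw":(dw,.1),"dt":(dt,.1),"db":(db,.1),"jar":(jar,.085),"spa":((.661,.221),.022),"spb":((.565,.175),.021),"stand":(ray(77,210,.085),.141)}
h,m,sa=(.567,.064),(.566,-.063),(.693,.117); H=("hon",.031);
hh=(.573,.285);sw=(.689,-.008);sg=(.471,.19)
def tab(n,p,extra):
    P=dict(O);P.update(extra); print(n,list(P),"ledge")
    for y in range(-170,10,10):
        a=np.radians(y); ex=.0965*abs(np.sin(a))+.039*abs(np.cos(a))
        print(y,[round(gap(np.array(p),y,*v)) for v in P.values()],round(1000*(.78-p[0]-ex)))
tab("honey pick",h,{"mill":(m,.026),"salt":(sa,.022)})
tab("red",hh,{})
tab("mill pick",m,{})
tab("wood",sw,{})
tab("salt pick",sa,{"mill":(sw,.026)})
tab("grey",sg,{})
```

```text
jar shoulder [ 0.59840158 -0.24516972  0.17001556] [ 0.73049006 -0.11153889  0.18313016]
domes [0.38273796 0.0276467 ] [0.39227141 0.36516744] [ 0.4590084  -0.26069558] grey [0.47275452 0.18931189] wood [ 0.68943511 -0.00953933] red [0.57154171 0.28451507] stand [0.60299968 0.5009494 ]
honey pick ['dw', 'dt', 'db', 'jar', 'spa', 'spb', 'stand', 'mill', 'salt'] ledge
-170 [49, 144, 139, 74, 69, -8, 194, 2, 72] 158
-160 [47, 147, 144, 79, 83, -13, 193, -3, 76] 143
-150 [39, 152, 153, 77, 99, -6, 197, 2, 75] 131
-140 [26, 147, 166, 72, 112, 10, 204, 17, 70] 121
-130 [9, 144, 181, 73, 120, 24, 214, 33, 61] 114
-120 [-4, 145, 196, 78, 122, 35, 228, 45, 48] 110
-110 [-13, 151, 203, 88, 119, 44, 243, 55, 32] 109
-100 [-16, 161, 200, 102, 110, 49, 257, 60, 18] 111
-90 [-12, 174, 186, 118, 96, 51, 257, 62, 11] 117
-80 [-9, 189, 170, 131, 80, 50, 244, 60, 15] 111
-70 [-11, 204, 157, 137, 67, 45, 229, 54, 18] 109
-60 [-16, 209, 147, 134, 59, 37, 215, 44, 17] 110
-50 [-15, 204, 140, 124, 57, 26, 204, 32, 12] 114
-40 [-7, 189, 138, 108, 62, 13, 197, 16, 12] 121
-30 [6, 174, 141, 93, 64, -3, 194, 
[... 3577 characters left out ...]
 254
-160 [3, -5, 247, 231, 128, 23, 103] 239
-150 [19, -5, 249, 234, 119, 14, 113] 227
-140 [33, -11, 254, 228, 104, 2, 127] 217
-130 [42, -12, 264, 226, 89, -11, 143] 210
-120 [46, -6, 276, 229, 76, -21, 155] 206
-110 [44, 6, 291, 235, 68, -21, 157] 205
-100 [36, 20, 307, 245, 67, -21, 149] 207
-90 [23, 36, 312, 258, 72, -21, 133] 213
-80 [7, 47, 303, 273, 74, -21, 118] 207
-70 [-7, 53, 287, 288, 71, -14, 106] 205
-60 [-16, 52, 272, 291, 66, 0, 98] 206
-50 [-19, 46, 261, 282, 69, 12, 93] 210
-40 [-15, 34, 252, 266, 78, 22, 93] 217
-30 [-12, 18, 248, 252, 91, 29, 98] 227
-20 [-14, 3, 247, 240, 107, 33, 100] 239
-10 [-19, -7, 251, 232, 121, 35, 95] 254
0 [-18, -12, 254, 227, 129, 34, 93] 270
```

```bash
cat > go.py <<'E'
import sys
from h import *
# go.py x y z yaw : shift in present tool axes, and spin
x,y,z,yw=map(float,sys.argv[1:5]); s=r.get_state()
e=s["eef_rot"]; Rm=R.from_euler('xyz',e,degrees=True).as_matrix()
t=Rm.T@(np.array([x,y,z])-s["tcp_pos"]); d=(e[2]-yw+180)%360-180
Rn=R.from_euler('xyz',[180,0,yw],degrees=True).as_matrix()
print("t",round(s["time_s"],2),"tcp",s["tcp_pos"].round(4),"rot",e.round(1),"w",round(s["gripper_width"],4),"F",s["contact_force"].round(1))
print("shift now",t.round(4),"or after spin",(Rn.T@(np.array([x,y,z])-s["tcp_pos"])).round(4),"spin",round(d,1))
E
python3 go.py .567 .064 .28 -140
```

```text
t 0.9 tcp [ 0.2051 -0.643   0.2266] rot [ 180.    -0.  -162.3] w 0.0875 F [ 0.3 -0.1 -0.4]
shift now [-0.5597  0.5636 -0.0534] or after spin [-0.7317  0.309  -0.0534] spin -22.3
```

Emit:
send_rows(
  motion=[
    {"travel":[0,0,-0.03],"spin":0},
    {"travel":[0,0,-0.03],"spin":0},
    {"travel":[-0.028,0.028,0],"spin":0},
    {"travel":[-0.028,0.028,0],"spin":0},
    {"travel":[-0.028,0.028,0],"spin":0},
  ],
  gripper=1,
)

```text
time_s: 1.32
tcp_pos: [0.2577, -0.5397, 0.2859]
eef_rot: [179.8, -0.1, -162.8]
contact_force: [2.0, 0.1, -0.1]
gripper_width: 0.0874
```

Emit:
send_rows(
  motion=[
    {"travel":[-0.028,0.028,0],"spin":0},
    {"travel":[-0.028,0.028,0],"spin":0},
    {"travel":[-0.028,0.028,0],"spin":0},
    {"travel":[-0.028,0.028,0],"spin":0},
    {"travel":[-0.028,0.028,0],"spin":0},
  ],
)

```text
time_s: 1.73
tcp_pos: [0.3521, -0.357, 0.287]
eef_rot: [179.9, -0.0, -163.0]
contact_force: [1.5, -0.0, 0.2]
gripper_width: 0.0876
```

```bash
python3 go.py .567 .064 .28 -140
```

```text
t 1.73 tcp [ 0.3521 -0.357   0.287 ] rot [ 179.9   -0.  -163. ] w 0.0876 F [ 1.5 -0.   0.2]
shift now [-0.3289  0.3395  0.0076] or after spin [-0.4353  0.1844  0.007 ] spin -23.0
```

Emit:
send_rows(
  motion=[
    {"travel":[-0.0275,0.0285,0],"spin":0},
    {"travel":[-0.0275,0.0285,0],"spin":0},
    {"travel":[-0.0275,0.0285,0],"spin":0},
    {"travel":[-0.0275,0.0285,0],"spin":0},
    {"travel":[-0.0275,0.0285,0],"spin":0},
  ],
)

```text
time_s: 2.15
tcp_pos: [0.4438, -0.1711, 0.2896]
eef_rot: [-180.0, 0.3, -163.0]
contact_force: [2.0, -1.3, -0.1]
gripper_width: 0.0874
```

Emit:
send_rows(
  motion=[
    {"travel":[-0.0275,0.0285,0],"spin":0},
    {"travel":[-0.0275,0.0285,0],"spin":0},
    {"travel":[-0.0275,0.0285,0],"spin":0},
    {"travel":[-0.0275,0.0285,0],"spin":0},
    {"travel":[-0.0275,0.0285,0],"spin":0},
  ],
)

```text
time_s: 2.57
tcp_pos: [0.5355, 0.0159, 0.2935]
eef_rot: [-179.9, 0.7, -162.9]
contact_force: [0.7, -1.3, 0.6]
gripper_width: 0.0879
```

Emit:
send_rows(
  motion=[
    {"travel":[-0.0275,0.0285,0],"spin":0},
    {"travel":[0,0,0],"spin":-5.75},
    {"travel":[0,0,0],"spin":-5.75},
    {"travel":[0,0,0],"spin":-5.75},
    {"travel":[0,0,0],"spin":-5.75},
  ],
)

```text
time_s: 2.98
tcp_pos: [0.5571, 0.0626, 0.2926]
eef_rot: [-179.7, 0.6, -138.7]
contact_force: [0.6, -0.1, -0.1]
gripper_width: 0.0881
```

```bash
python3 - <<'E'
from h import *
im,d=r.capture("wrist"); cv2.imwrite("pics/wrist1.png",im); c,M,o=cal("wrist")
W=cloud("wrist",d)
for t in("honey_mid","mill_mid","salt_mid","spice_a_mid","spice_b_mid","saucer_red","saucer_wood","saucer_grey"):
    for x in r.pinpoint("wrist",t)[:1]: print(t,round(x["conf"],2),(M@np.array(x["at"])+o).round(3))
for k,(x,y) in {"honey":(.567,.064),"mill":(.566,-.063),"salt":(.693,.117),"spb":(.565,.175)}.items():
    q=W[(np.hypot(W[...,0]-x,W[...,1]-y)<.045)&(W[...,2]>.07)&(W[...,2]<.16)]
    if len(q)>30: print(k,len(q),((q.min(0)+q.max(0))/2).round(3),np.ptp(q,axis=0).round(3))
E
python3 go.py .567 .064 .036 -140
```

```text
honey_mid 0.92 [0.566 0.062 0.044]
mill_mid 0.75 [ 0.569 -0.068  0.073]
salt_mid 0.94 [0.7   0.116 0.046]
spice_a_mid 0.67 [0.66  0.22  0.048]
spice_b_mid 0.95 [0.568 0.176 0.051]
saucer_grey 0.72 [0.564 0.062 0.044]
honey 1486 [0.568 0.062 0.082] [0.056 0.056 0.014]
mill 1921 [ 0.568 -0.065  0.111] [0.049 0.049 0.082]
spb 969 [0.565 0.173 0.089] [0.04  0.04  0.038]
t 3.43 tcp [0.557  0.0617 0.2929] rot [-179.7    0.6 -139.1] w 0.0876 F [ 0.2 -0.5  0.3]
shift now [-0.0064 -0.0034  0.257 ] or after spin [-0.0091 -0.0047  0.2569] spin 0.9
```

View pics/wrist1.png

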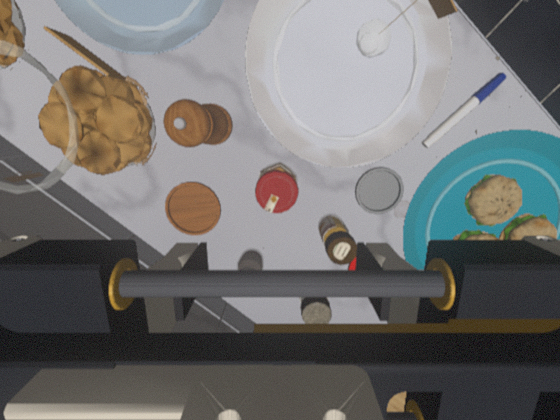

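Wrist view shows the honey jar at (277,190) and puts it at (0.567, 0.063), agreeing with the top and scene cameras. Now I go down.

Emit:
send_rows(
  motion=[
    {"travel":[-0.007,-0.0025,0.035],"spin":1},
    {"travel":[0,0,0.037],"spin":0},
    {"travel":[0,0,0.037],"spin":0},
    {"travel":[0,0,0.03],"spin":0},
  ],
)

```text
time_s: 3.77
tcp_pos: [0.5723, 0.066, 0.1597]
eef_rot: [-179.3, 1.7, -140.4]
contact_force: [0.3, 0.6, -0.4]
gripper_width: 0.0877
```

```bash
python3 go.py .567 .063 .036 -140
```

```text
t 3.77 tcp [0.5723 0.066  0.1597] rot [-179.3    1.7 -140.4] w 0.0877 F [ 0.3  0.6 -0.4]
shift now [0.0096 0.0027 0.1235] or after spin [0.006  0.0011 0.1237] spin -0.4
```

Emit:
send_rows(
  motion=[
    {"travel":[0.008,0.002,0.02],"spin":0},
    {"travel":[0,0,0.02],"spin":0},
    {"travel":[0,0,0.02],"spin":0},
    {"travel":[0,0,0.0],"spin":0},
  ],
)

```text
time_s: 4.1
tcp_pos: [0.5622, 0.0607, 0.0902]
eef_rot: [-179.5, 1.2, -140.7]
contact_force: [-0.8, -0.2, -0.3]
gripper_width: 0.0873
```

```bash
python3 go.py .567 .063 .036 -140
```

```text
t 4.1 tcp [0.5622 0.0607 0.0902] rot [-179.5    1.2 -140.7] w 0.0873 F [-0.8 -0.2 -0.3]
shift now [-0.0041 -0.0008  0.0543] or after spin [-0.0052 -0.0013  0.0542] spin -0.7
```

Emit:
send_rows(
  motion=[
    {"travel":[-0.003,-0.001,0.013],"spin":0},
    {"travel":[0,0,0.015],"spin":0},
    {"travel":[0,0,0.013],"spin":0},
    {"travel":[0,0,0.007],"spin":0},
    {"travel":[0,0,0.002],"spin":0},
  ],
)

```text
time_s: 4.52
tcp_pos: [0.5695, 0.0624, 0.0429]
eef_rot: [-179.3, 1.4, -140.9]
contact_force: [-0.1, -0.5, -0.6]
gripper_width: 0.0874
```

```bash
python3 go.py .567 .063 .036 -140
```

```text
t 4.52 tcp [0.5695 0.0624 0.0429] rot [-179.3    1.4 -140.9] w 0.0874 F [-0.1 -0.5 -0.6]
shift now [0.0017 0.0021 0.0068] or after spin [0.0015 0.002  0.0069] spin -0.9
```

Emit:
send_rows(
  motion=[
    {"travel":[0.001,0.002,0.004],"spin":0},
    {"travel":[0,0,0],"spin":0},
  ],
)

```text
time_s: 4.68
tcp_pos: [0.5682, 0.0636, 0.0398]
eef_rot: [-179.3, 1.4, -140.9]
contact_force: [-1.0, -0.2, 0.2]
gripper_width: 0.0874
```

Emit:
send_rows(
  motion=[
    {"travel":[0,0,0],"spin":0},
    {"travel":[0,0,0],"spin":0},
    {"travel":[0,0,0],"spin":0},
    {"travel":[0,0,0],"spin":0},
    {"travel":[0,0,0],"spin":0},
  ],
  gripper=-1,
  squeeze=25,
)

```text
time_s: 5.1
tcp_pos: [0.5698, 0.0644, 0.043]
eef_rot: [-179.2, 1.7, -140.9]
contact_force: [-0.0, -0.2, 0.0]
gripper_width: 0.0599
```

Emit:
send_rows(
  motion=[
    {"travel":[0,0,0],"spin":0},
    {"travel":[0,0,0],"spin":0},
    {"travel":[0,0,-0.015],"spin":0},
    {"travel":[0,0,-0.03],"spin":0},
    {"travel":[0,0,-0.03],"spin":0},
  ],
)

```text
time_s: 5.52
tcp_pos: [0.5615, 0.0617, 0.1118]
eef_rot: [-179.6, 0.8, -141.0]
contact_force: [0.6, 0.5, -2.9]
gripper_width: 0.0558
```

```bash
python3 go.py .572 .285 .19 -65
```

```text
t 5.52 tcp [0.5615 0.0617 0.1118] rot [-179.6    0.8 -141. ] w 0.0558 F [ 0.6  0.5 -2.9]
shift now [-0.1496  0.1664 -0.0774] or after spin [-0.1979 -0.1038 -0.0782] spin -76.0
```

Emit:
send_rows(
  motion=[
    {"travel":[0,0,-0.035],"spin":0},
    {"travel":[0,0,-0.035],"spin":0},
    {"travel":[-0.015,0.0165,0],"spin":0},
    {"travel":[-0.025,0.0275,0],"spin":0},
    {"travel":[-0.025,0.0275,0],"spin":0},
  ],
)

```text
time_s: 5.93
tcp_pos: [0.565, 0.1549, 0.1908]
eef_rot: [-179.6, 1.0, -141.5]
contact_force: [0.6, 0.7, -2.2]
gripper_width: 0.0561
```

Emit:
send_rows(
  motion=[
    {"travel":[-0.025,0.0275,0],"spin":0},
    {"travel":[-0.025,0.0275,0],"spin":0},
    {"travel":[-0.02,0.022,0],"spin":0},
    {"travel":[0,0,0],"spin":-6.9},
    {"travel":[0,0,0],"spin":-6.9},
  ],
)

```text
time_s: 6.35
tcp_pos: [0.569, 0.2695, 0.1886]
eef_rot: [-179.6, 0.7, -127.5]
contact_force: [0.9, -1.4, -3.4]
gripper_width: 0.0559
```

Emit:
send_rows(
  motion=[
    {"travel":[0,0,0],"spin":-6.9},
    {"travel":[0,0,0],"spin":-6.9},
    {"travel":[0,0,0],"spin":-6.9},
    {"travel":[0,0,0],"spin":-6.9},
    {"travel":[0,0,0],"spin":-6.9},
  ],
)

```text
time_s: 6.77
tcp_pos: [0.5649, 0.2705, 0.1828]
eef_rot: [-179.8, 0.0, -91.7]
contact_force: [-0.2, 0.6, -3.8]
gripper_width: 0.0556
```

Emit:
send_rows(
  motion=[
    {"travel":[0,0,0],"spin":-6.9},
    {"travel":[0,0,0],"spin":-6.9},
    {"travel":[0,0,0],"spin":-6.9},
    {"travel":[0,0,0],"spin":0},
  ],
)

```text
time_s: 7.1
tcp_pos: [0.5619, 0.2693, 0.1787]
eef_rot: [179.7, -0.1, -69.9]
contact_force: [-0.2, -0.5, -3.1]
gripper_width: 0.0556
```

```bash
python3 go.py .572 .285 .045 -65
python3 - <<'E'
from h import *
im,d=r.capture("scene"); cv2.imwrite("pics/scene1.png",im)
E
```

```text
t 7.1 tcp [0.5619 0.2693 0.1787] rot [ 1.797e+02 -1.000e-01 -6.990e+01] w 0.0556 F [-0.2 -0.5 -3.1]
shift now [-0.0114 -0.0154  0.1336] or after spin [-0.0099 -0.0158  0.1337] spin -4.9
```

View pics/scene1.png

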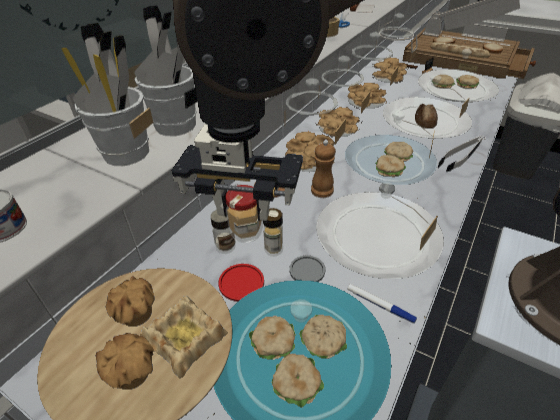

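Honey hangs upright in the jaws at (243,210), spice jars untouched.

Emit:
send_rows(
  motion=[
    {"travel":[-0.006,-0.008,0],"spin":-4.9},
    {"travel":[-0.005,-0.008,0.01],"spin":0},
    {"travel":[0,0,0.025],"spin":0},
    {"travel":[0,0,0.025],"spin":0},
    {"travel":[0,0,0.01],"spin":0},
  ],
)

```text
time_s: 7.57
tcp_pos: [0.5738, 0.2874, 0.1066]
eef_rot: [180.0, 0.1, -66.8]
contact_force: [-0.8, -0.3, -3.9]
gripper_width: 0.0559
```

```bash
python3 go.py .572 .285 .049 -65
```

```text
t 7.57 tcp [0.5738 0.2874 0.1066] rot [ 1.80e+02  1.00e-01 -6.68e+01] w 0.0559 F [-0.8 -0.3 -3.9]
shift now [0.0016 0.0026 0.0576] or after spin [0.0015 0.0027 0.0576] spin -1.8
```

Emit:
send_rows(
  motion=[
    {"travel":[0.001,0.002,0.015],"spin":0},
    {"travel":[0,0,0.015],"spin":0},
    {"travel":[0,0,0.015],"spin":0},
    {"travel":[0,0,0.006],"spin":0},
    {"travel":[0,0,0],"spin":0},
  ],
)

```text
time_s: 7.98
tcp_pos: [0.5703, 0.2845, 0.0477]
eef_rot: [179.5, -0.1, -68.1]
contact_force: [0.5, -0.3, -2.1]
gripper_width: 0.0557
```

```bash
python3 go.py .572 .285 .047 -65
```

```text
t 7.98 tcp [0.5703 0.2845 0.0477] rot [ 1.795e+02 -1.000e-01 -6.810e+01] w 0.0557 F [ 0.5 -0.3 -2.1]
shift now [ 0.0002 -0.0018  0.0007] or after spin [ 0.0003 -0.0017  0.0007] spin -3.1
```

Emit:
send_rows(
  motion=[
    {"travel":[0,0,0.002],"spin":0},
    {"travel":[0,0,0.001],"spin":0},
  ],
)

```text
time_s: 8.15
tcp_pos: [0.5714, 0.2841, 0.0476]
eef_rot: [179.5, -0.2, -68.2]
contact_force: [0.7, 0.5, -2.2]
gripper_width: 0.0555
```

Emit:
send_rows(
  motion=[
    {"travel":[0,0,0.001],"spin":0},
    {"travel":[0,0,0],"spin":0},
  ],
)

```text
time_s: 8.32
tcp_pos: [0.5724, 0.2848, 0.0485]
eef_rot: [179.7, -0.2, -68.3]
contact_force: [0.2, 0.5, -3.8]
gripper_width: 0.0556
```

Emit:
send_rows(
  motion=[
    {"travel":[0,0,0.003],"spin":0},
    {"travel":[0,0,0.003],"spin":0},
  ],
)

```text
time_s: 8.48
tcp_pos: [0.5737, 0.2846, 0.0468]
eef_rot: [179.8, -0.3, -68.3]
contact_force: [-11.9, -8.4, 30.5]
gripper_width: 0.0555
```

Emit:
send_rows(
  motion=[
    {"travel":[0,0,0.002],"spin":0},
    {"travel":[0,0,0.001],"spin":0},
  ],
)

```text
time_s: 8.65
tcp_pos: [0.5741, 0.2845, 0.0471]
eef_rot: [180.0, -0.3, -68.3]
contact_force: [0.6, -0.2, -3.9]
gripper_width: 0.0556
```

Emit:
send_rows(
  motion=[
    {"travel":[0,0,0.001],"spin":0},
    {"travel":[0,0,0],"spin":0},
    {"travel":[0,0,0],"spin":0},
    {"travel":[0,0,0],"spin":0},
    {"travel":[0,0,0],"spin":0},
  ],
  gripper=1,
)

```text
time_s: 9.07
tcp_pos: [0.5758, 0.2859, 0.0475]
eef_rot: [-179.8, -0.2, -68.3]
contact_force: [-0.2, -1.4, 0.6]
gripper_width: 0.083
```

Emit:
send_rows(
  motion=[
    {"travel":[0,0,0],"spin":0},
    {"travel":[0,0,-0.01],"spin":0},
    {"travel":[0,0,-0.03],"spin":0},
    {"travel":[0,0,-0.04],"spin":0},
    {"travel":[0,0,-0.04],"spin":0},
  ],
)

```text
time_s: 9.48
tcp_pos: [0.5708, 0.2826, 0.162]
eef_rot: [179.1, -0.5, -68.4]
contact_force: [1.2, 0.9, 0.1]
gripper_width: 0.0877
```

Emit:
send_rows(
  motion=[
    {"travel":[0,0,-0.04],"spin":0},
    {"travel":[0,0,-0.04],"spin":0},
    {"travel":[0,0,-0.01],"spin":0},
  ],
)

```text
time_s: 9.73
tcp_pos: [0.573, 0.2839, 0.2649]
eef_rot: [179.6, -0.5, -68.3]
contact_force: [0.8, 0.5, 0.7]
gripper_width: 0.0876
```

```bash
python3 go.py .567 -.064 .25 -50
python3 - <<'E'
from h import *
im,d=r.capture("scene"); cv2.imwrite("pics/scene2.png",im[120:400,120:460]); W=cloud("scene",d)
for k,(x,y) in {"honey":(.572,.285),"mill":(.567,-.064),"spa":(.661,.221),"spb":(.565,.175)}.items():
    q=W[(np.hypot(W[...,0]-x,W[...,1]-y)<.05)&(W[...,2]>.07)&(W[...,2]<.16)]
    if len(q)>30: t=q[q[:,2]>np.percentile(q[:,2],98)-.012]; print(k,len(q),((t.min(0)+t.max(0))/2).round(3),np.ptp(t,axis=0).round(3))
E
```

```text
t 9.73 tcp [0.573  0.2839 0.2649] rot [179.6  -0.5 -68.3] w 0.0876 F [0.8 0.5 0.7]
shift now [0.321  0.134  0.0184] or after spin [0.2626 0.2283 0.0149] spin -18.3
honey 654 [0.573 0.283 0.086] [0.054 0.056 0.014]
mill 529 [ 0.567 -0.062  0.142] [0.033 0.032 0.016]
spa 386 [0.661 0.22  0.091] [0.042 0.044 0.013]
spb 436 [0.565 0.175 0.1  ] [0.041 0.041 0.014]
```

View pics/scene2.png

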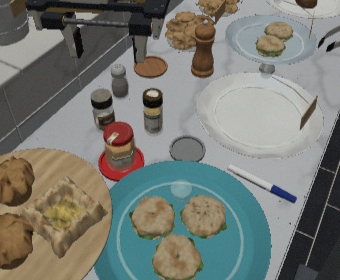

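Honey stands in the red saucer (crop px 120,150) with its centre at about (0.573, 0.284), and both spice jars are unmoved. Next is the mill.

Emit:
send_rows(
  motion=[
    {"travel":[0.0355,0.015,0],"spin":0},
    {"travel":[0.0355,0.015,0],"spin":0},
    {"travel":[0.0355,0.015,0],"spin":0},
    {"travel":[0.0355,0.015,0],"spin":0},
    {"travel":[0.0355,0.015,0],"spin":0},
  ],
)

```text
time_s: 10.2
tcp_pos: [0.5697, 0.0924, 0.2731]
eef_rot: [-179.8, -0.3, -67.8]
contact_force: [1.3, -0.6, -0.3]
gripper_width: 0.0877
```

Emit:
send_rows(
  motion=[
    {"travel":[0.0355,0.015,0],"spin":0},
    {"travel":[0.0355,0.015,0],"spin":0},
    {"travel":[0.0355,0.015,0],"spin":0},
    {"travel":[0.03,0.01,0],"spin":0},
  ],
)

```text
time_s: 10.53
tcp_pos: [0.5681, -0.0626, 0.2784]
eef_rot: [-179.5, -0.4, -67.7]
contact_force: [0.9, 0.3, -0.7]
gripper_width: 0.0876
```

Emit:
send_rows(
  motion=[
    {"travel":[0,0,0],"spin":-6.1},
    {"travel":[0,0,0],"spin":-6.1},
    {"travel":[0,0,0],"spin":-6.1},
    {"travel":[0,0,0],"spin":0},
  ],
)

```text
time_s: 10.87
tcp_pos: [0.5667, -0.0714, 0.2823]
eef_rot: [-179.6, -0.7, -49.2]
contact_force: [-0.5, -0.2, -0.4]
gripper_width: 0.088
```

```bash
python3 go.py .567 -.064 .105 -50
python3 - <<'E'
from h import *
im,d=r.capture("wrist");W=cloud("wrist",d)
q=W[(np.hypot(W[...,0]-.567,W[...,1]+.064)<.045)&(W[...,2]>.1)&(W[...,2]<.16)]
if len(q)>30: print(len(q),((q.min(0)+q.max(0))/2).round(3),np.ptp(q,axis=0).round(3))
E
```

```text
t 10.87 tcp [ 0.5667 -0.0714  0.2823] rot [-179.6   -0.7  -49.2] w 0.088 F [-0.5 -0.2 -0.4]
shift now [-0.0074 -0.0038  0.1773] or after spin [-0.0055 -0.005   0.1773] spin 0.8
1551 [ 0.567 -0.066  0.127] [0.05  0.049 0.05 ]
```

Emit:
send_rows(
  motion=[
    {"travel":[-0.006,-0.004,0.02],"spin":0},
    {"travel":[0,0,0.03],"spin":0},
    {"travel":[0,0,0.03],"spin":0},
    {"travel":[0,0,0.02],"spin":0},
    {"travel":[0,0,0.005],"spin":0},
  ],
)

```text
time_s: 11.33
tcp_pos: [0.57, -0.0631, 0.1799]
eef_rot: [-179.0, -1.0, -50.6]
contact_force: [0.6, -0.6, -0.2]
gripper_width: 0.0881
```

```bash
python3 go.py .567 -.064 .105 -50
```

```text
t 11.33 tcp [ 0.57   -0.0631  0.1799] rot [-179.    -1.   -50.6] w 0.0881 F [ 0.6 -0.6 -0.2]
shift now [-0.0025  0.0042  0.0748] or after spin [-0.0012  0.0029  0.0749] spin -0.6
```

Emit:
send_rows(
  motion=[
    {"travel":[-0.002,0.003,0.02],"spin":0},
    {"travel":[0,0,0.02],"spin":0},
    {"travel":[0,0,0.015],"spin":0},
    {"travel":[0,0,0.012],"spin":0},
    {"travel":[0,0,0.002],"spin":0},
  ],
)

```text
time_s: 11.75
tcp_pos: [0.57, -0.0622, 0.1119]
eef_rot: [-178.9, -1.1, -51.3]
contact_force: [-0.6, 1.0, -0.3]
gripper_width: 0.0875
```

```bash
python3 go.py .567 -.064 .105 -50
```

```text
t 11.75 tcp [ 0.57   -0.0622  0.1119] rot [-178.9   -1.1  -51.3] w 0.0875 F [-0.6  1.  -0.3]
shift now [-0.0006  0.0036  0.0068] or after spin [-0.0005  0.0034  0.0069] spin -1.3
```

Emit:
send_rows(
  motion=[
    {"travel":[0,0.002,0.005],"spin":0},
    {"travel":[0,0,0],"spin":0},
  ],
)

```text
time_s: 11.92
tcp_pos: [0.5692, -0.0631, 0.1078]
eef_rot: [-178.9, -1.1, -51.5]
contact_force: [0.3, -1.1, -0.7]
gripper_width: 0.0876
```

Emit:
send_rows(
  motion=[
    {"travel":[0,0,0],"spin":0},
    {"travel":[0,0,0],"spin":0},
    {"travel":[0,0,0],"spin":0},
    {"travel":[0,0,0],"spin":0},
    {"travel":[0,0,0],"spin":0},
  ],
  gripper=-1,
  squeeze=20,
)

```text
time_s: 12.33
tcp_pos: [0.5716, -0.0627, 0.1119]
eef_rot: [-178.6, -1.3, -51.5]
contact_force: [-0.2, 0.2, 0.4]
gripper_width: 0.0601
```

Emit:
send_rows(
  motion=[
    {"travel":[0,0,0],"spin":0},
    {"travel":[0,0,0],"spin":0},
    {"travel":[0,0,0],"spin":0},
  ],
)

```text
time_s: 12.58
tcp_pos: [0.5715, -0.0628, 0.1125]
eef_rot: [-178.6, -1.3, -51.6]
contact_force: [-0.0, -1.2, -1.3]
gripper_width: 0.0469
```

Emit:
send_rows(
  motion=[
    {"travel":[0,0,-0.01],"spin":0},
    {"travel":[0,0,-0.02],"spin":0},
    {"travel":[0,0,-0.02],"spin":0},
  ],
)

```text
time_s: 12.83
tcp_pos: [0.5661, -0.0631, 0.1596]
eef_rot: [-179.1, -1.0, -51.6]
contact_force: [0.3, -0.1, -2.1]
gripper_width: 0.047
```

```bash
python3 go.py .687 -.008 .20 -145
python3 - <<'E'
from h import *
im,d=r.capture("scene"); cv2.imwrite("pics/scene3.png",im[60:340,160:500])
E
```

```text
t 12.83 tcp [ 0.5661 -0.0631  0.1596] rot [-179.1   -1.   -51.6] w 0.047 F [ 0.3 -0.1 -2.1]
shift now [ 0.0326 -0.1295 -0.0377] or after spin [-0.1306 -0.0242 -0.0404] spin 93.4
```

View pics/scene3.png

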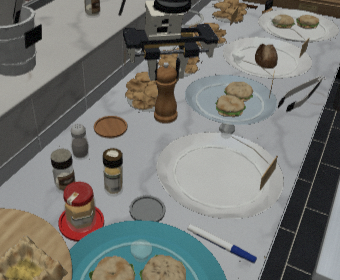

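Mill is gripped by the head and hangs upright (crop px 165,95). Lift, move, turn.

Emit:
send_rows(
  motion=[
    {"travel":[0,0,-0.02],"spin":0},
    {"travel":[0,0,-0.02],"spin":0},
    {"travel":[0.005,-0.02,-0.005],"spin":0},
    {"travel":[0.007,-0.029,0],"spin":0},
    {"travel":[0.007,-0.029,0],"spin":0},
  ],
)

```text
time_s: 13.3
tcp_pos: [0.6376, -0.0303, 0.2202]
eef_rot: [-178.5, -1.3, -51.7]
contact_force: [0.1, 0.1, -2.8]
gripper_width: 0.0471
```

Emit:
send_rows(
  motion=[
    {"travel":[0.007,-0.025,0],"spin":0},
    {"travel":[0.005,-0.015,0],"spin":0},
    {"travel":[0,0,0],"spin":5},
    {"travel":[0,0,0],"spin":6.5},
    {"travel":[0,0,0],"spin":6.5},
  ],
)

```text
time_s: 13.72
tcp_pos: [0.6831, -0.0112, 0.2228]
eef_rot: [-178.1, -0.8, -70.0]
contact_force: [-0.3, 0.9, -1.7]
gripper_width: 0.0468
```

Emit:
send_rows(
  motion=[
    {"travel":[0,0,0],"spin":6.5},
    {"travel":[0,0,0],"spin":6.5},
    {"travel":[0,0,0],"spin":6.5},
    {"travel":[0,0,0],"spin":6.5},
    {"travel":[0,0,0],"spin":6.5},
  ],
)

```text
time_s: 14.13
tcp_pos: [0.6824, -0.0107, 0.2232]
eef_rot: [-178.2, 0.4, -104.2]
contact_force: [-0.1, -0.6, -1.4]
gripper_width: 0.047
```

```bash
python3 go.py .687 -.008 .20 -145
```

```text
t 14.13 tcp [ 0.6824 -0.0107  0.2232] rot [-178.2    0.4 -104.2] w 0.047 F [-0.1 -0.6 -1.4]
shift now [-0.0036 -0.003   0.0234] or after spin [-0.0053 -0.0004  0.0232] spin 40.8
```

Emit:
send_rows(
  motion=[
    {"travel":[0,0,0],"spin":6.5},
    {"travel":[0,0,0],"spin":6.5},
    {"travel":[0,0,0],"spin":6.5},
    {"travel":[0,0,0],"spin":6.5},
    {"travel":[0,0,0],"spin":6.5},
  ],
)

```text
time_s: 14.55
tcp_pos: [0.6814, -0.0106, 0.2245]
eef_rot: [-178.8, 1.3, -138.4]
contact_force: [-0.5, 0.2, -2.0]
gripper_width: 0.0467
```

Emit:
send_rows(
  motion=[
    {"travel":[-0.002,-0.001,0],"spin":5},
    {"travel":[-0.003,0,0],"spin":0},
    {"travel":[0,0,0],"spin":0},
  ],
)

```text
time_s: 14.8
tcp_pos: [0.6855, -0.0081, 0.2254]
eef_rot: [-179.0, 1.4, -143.9]
contact_force: [-0.1, -0.0, -1.5]
gripper_width: 0.0468
```

```bash
python3 go.py .687 -.008 .116 -145
python3 - <<'E'
from h import *
e=r.get_state()["eef_rot"]
for a in([-178.6,-1.3,-51.6],e): print(R.from_euler('xyz',a,degrees=True).as_matrix()[:,2].round(3))
im,d=r.capture("scene"); W=cloud("scene",d); cv2.imwrite("pics/scene4.png",cv2.resize(im[60:270,160:440],None,fx=2,fy=2))
q=W[(np.hypot(W[...,0]-.687,W[...,1]+.008)<.05)&(W[...,2]>.05)&(W[...,2]<.24)]
for z in np.arange(.08,.24,.02):
    t=q[abs(q[:,2]-z)<.01]
    if len(t)>10: print(z.round(2),len(t),t.min(0).round(3),t.max(0).round(3))
E
```

```text
t 14.8 tcp [ 0.6855 -0.0081  0.2254] rot [-179.     1.4 -143.9] w 0.0468 F [-0.1 -0.  -1.5]
shift now [0.0014 0.0012 0.1094] or after spin [-0.0012 -0.0008  0.1094] spin 1.1
[ 0.033 -0.003 -0.999]
[ 0.03  -0.001 -1.   ]
0.12 152 [ 0.656 -0.015  0.114] [0.71  0.031 0.13 ]
0.14 168 [ 0.658 -0.015  0.13 ] [0.705 0.029 0.15 ]
0.16 195 [ 0.66  -0.016  0.15 ] [0.707 0.026 0.17 ]
0.18 153 [ 0.664 -0.015  0.17 ] [0.703 0.02  0.19 ]
0.2 130 [ 0.662 -0.011  0.19 ] [0.701 0.017 0.21 ]
0.22 130 [ 0.654 -0.021  0.21 ] [0.704 0.03  0.23 ]
```

View pics/scene4.png

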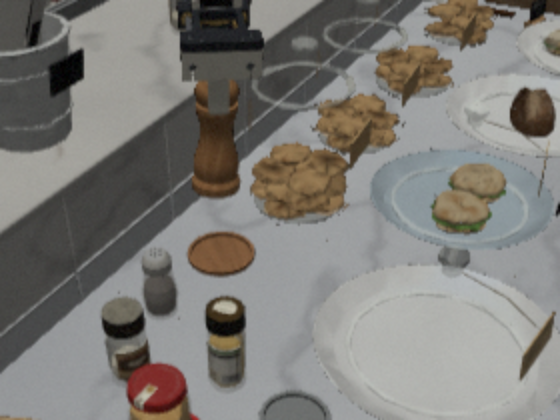

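Mill hangs upright in line above the wood saucer (saucer at crop 222,252). Going down slowly.

Emit:
send_rows(
  motion=[
    {"travel":[0.001,0.001,0.02],"spin":0},
    {"travel":[0,0,0.025],"spin":0},
    {"travel":[0,0,0.02],"spin":0},
    {"travel":[0,0,0.01],"spin":0},
    {"travel":[0,0,0],"spin":0},
  ],
)

```text
time_s: 15.27
tcp_pos: [0.6874, -0.0078, 0.1507]
eef_rot: [-178.8, 1.6, -143.1]
contact_force: [0.0, 0.4, -2.4]
gripper_width: 0.0469
```

```bash
python3 go.py .687 -.010 .116 -145
```

```text
t 15.27 tcp [ 0.6874 -0.0078  0.1507] rot [-178.8    1.6 -143.1] w 0.0469 F [ 0.   0.4 -2.4]
shift now [ 0.0026 -0.0008  0.0346] or after spin [ 0.0016 -0.0016  0.0347] spin 1.9
```

Emit:
send_rows(
  motion=[
    {"travel":[0.002,-0.001,0.01],"spin":0},
    {"travel":[0,0,0.01],"spin":0},
    {"travel":[0,0,0.006],"spin":0},
    {"travel":[0,0,0.002],"spin":0},
  ],
)

```text
time_s: 15.6
tcp_pos: [0.6888, -0.0099, 0.1231]
eef_rot: [-178.7, 1.7, -142.9]
contact_force: [-0.7, 0.0, -1.5]
gripper_width: 0.0469
```

```bash
python3 go.py .687 -.010 .116 -145
```

```text
t 15.6 tcp [ 0.6888 -0.0099  0.1231] rot [-178.7    1.7 -142.9] w 0.0469 F [-0.7  0.  -1.5]
shift now [0.0017 0.0012 0.007 ] or after spin [0.0015 0.001  0.0071] spin 2.1
```

Emit:
send_rows(
  motion=[
    {"travel":[0,0,0.003],"spin":0},
    {"travel":[0,0,0.002],"spin":0},
  ],
)

```text
time_s: 15.77
tcp_pos: [0.6893, -0.01, 0.1181]
eef_rot: [-178.7, 1.7, -142.8]
contact_force: [-0.6, -0.6, -1.5]
gripper_width: 0.047
```

Emit:
send_rows(
  motion=[
    {"travel":[0,0,0.002],"spin":0},
  ],
)

```text
time_s: 15.85
tcp_pos: [0.6901, -0.0099, 0.1167]
eef_rot: [-178.6, 1.8, -142.8]
contact_force: [-1.7, 3.1, 11.9]
gripper_width: 0.0467
```

Emit:
send_rows(
  motion=[
    {"travel":[0,0,0.002],"spin":0},
  ],
)

```text
time_s: 15.93
tcp_pos: [0.6917, -0.0093, 0.1167]
eef_rot: [-178.5, 2.0, -142.8]
contact_force: [-3.0, 5.1, 12.9]
gripper_width: 0.047
```

Emit:
send_rows(
  motion=[
    {"travel":[0,0,-0.001],"spin":0},
    {"travel":[0,0,0],"spin":0},
    {"travel":[0,0,0],"spin":0},
    {"travel":[0,0,0],"spin":0},
    {"travel":[0,0,0],"spin":0},
  ],
  gripper=0.8,
)

```text
time_s: 16.35
tcp_pos: [0.6936, -0.0088, 0.1207]
eef_rot: [-178.4, 2.3, -142.7]
contact_force: [0.3, 0.2, 0.6]
gripper_width: 0.0743
```

Emit:
send_rows(
  motion=[
    {"travel":[0,0,0],"spin":0},
    {"travel":[0,0,0],"spin":0},
    {"travel":[0,0,-0.01],"spin":0},
    {"travel":[0,0,-0.03],"spin":0},
    {"travel":[0,0,-0.04],"spin":0},
  ],
)

```text
time_s: 16.77
tcp_pos: [0.6847, -0.0099, 0.1933]
eef_rot: [-178.9, 1.4, -142.8]
contact_force: [1.2, 0.4, -0.7]
gripper_width: 0.0786
```

Emit:
send_rows(
  motion=[
    {"travel":[0,0,-0.04],"spin":0},
    {"travel":[0,0,-0.03],"spin":0},
    {"travel":[0,0,0],"spin":0},
  ],
)

```text
time_s: 17.02
tcp_pos: [0.6841, -0.0106, 0.2765]
eef_rot: [-178.5, 1.8, -142.8]
contact_force: [0.6, -0.3, 1.5]
gripper_width: 0.0788
```

```bash
python3 go.py .693 .117 .25 -148
python3 - <<'E'
from h import *
im,d=r.capture("scene"); W=cloud("scene",d); cv2.imwrite("pics/scene5.png",cv2.resize(im[110:320,180:440],None,fx=2,fy=2))
for k,(x,y) in {"mill":(.689,-.01),"salt":(.693,.117)}.items():
    q=W[(np.hypot(W[...,0]-x,W[...,1]-y)<.05)&(W[...,2]>.07)&(W[...,2]<.165)]
    t=q[q[:,2]>np.percentile(q[:,2],98)-.012]; print(k,len(q),((t.min(0)+t.max(0))/2).round(3),np.ptp(t,axis=0).round(3))
E
```

```text
t 17.02 tcp [ 0.6841 -0.0106  0.2765] rot [-178.5    1.8 -142.8] w 0.0788 F [ 0.6 -0.3  1.5]
shift now [-0.0834  0.0969  0.0267] or after spin [-0.0752  0.1035  0.0265] spin 5.2
mill 535 [0.691 0.    0.146] [0.032 0.035 0.016]
salt 156 [0.692 0.119 0.083] [0.028 0.029 0.012]
```

View pics/scene5.png

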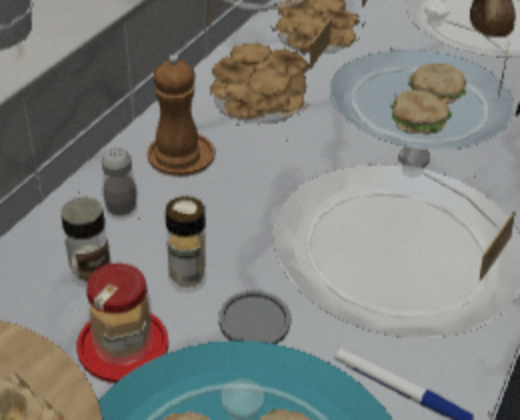

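Run:
```python
from h import *
im,d=r.capture("wrist"); W=cloud("wrist",d); cv2.imwrite("pics/wrist2.png",im)
c,M,o=cal("wrist")
q=W[(np.hypot(W[...,0]-.689,W[...,1]+.008)<.05)&(W[...,2]<.17)]
for a,b in((.105,.148),(.148,.17),(.015,.05),(.005,.013)):
    t=q[(q[:,2]>a)&(q[:,2]<b)]
    if len(t)>5: print(a,len(t),((t.min(0)+t.max(0))/2).round(3),np.ptp(t,axis=0).round(3),t.mean(0).round(3))
for t in("mill_mid","saucer_wood","salt_mid"):
    for x in r.pinpoint("wrist",t)[:1]: print(t,round(x["conf"],2),(M@np.array(x["at"])+o).round(3))
```

```text
0.105 1585 [ 0.689 -0.003  0.127] [0.049 0.049 0.043] [ 0.686 -0.006  0.134]
0.148 100 [ 0.689 -0.003  0.15 ] [0.011 0.011 0.005] [ 0.689 -0.003  0.151]
0.015 312 [ 0.684 -0.005  0.032] [0.045 0.051 0.035] [ 0.674 -0.014  0.035]
0.005 455 [ 0.688 -0.01   0.009] [0.086 0.087 0.008] [ 0.677 -0.02   0.007]
mill_mid 0.82 [ 0.693 -0.006  0.075]
saucer_wood 0.89 [ 0.685 -0.009 -0.001]
salt_mid 0.82 [0.695 0.117 0.047]
```

View pics/wrist2.png

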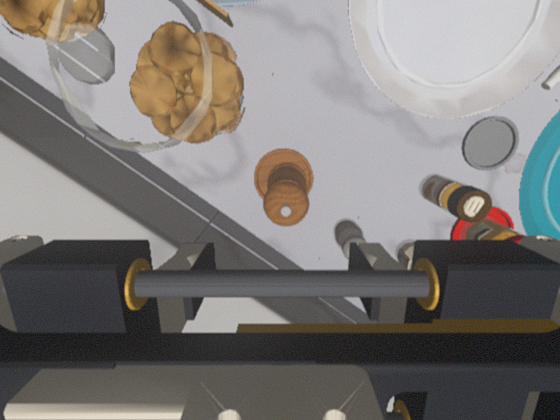

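Wrist view shows the mill standing in the wood saucer (285,195). It is about 7 mm off centre in y and its button is at z≈0.153, so it stands on the floor of the well. Next I work out a clear yaw for picking the salt.

```bash
python3 - <<'E'
from yaw import *
for y in range(-160,-124,4):
  for k in(0,.004,.006,.008):
    a=np.radians(y); jx=np.array([np.cos(a),np.sin(a)]); p=np.array([.693,.118])+k*jx
    ex=.0965*abs(np.sin(a))+.039*abs(np.cos(a))
    print(y,k,"mill",round(gap(p,y,(.689,-.002),.025)),"ledge",round(1000*(.782-p[0]-ex)),"spb",round(gap(p,y,(.565,.175),.0205)),end=" | ")
  print()
E
python3 go.py .690 .114 .25 -144
```

```text
-160 0 mill -9 ledge 19 spb 41 | -160 0.004 mill -10 ledge 23 spb 37 | -160 0.006 mill -10 ledge 25 spb 35 | -160 0.008 mill -10 ledge 27 spb 33 | 
-156 0 mill -7 ledge 14 spb 35 | -156 0.004 mill -10 ledge 18 spb 31 | -156 0.006 mill -11 ledge 20 spb 29 | -156 0.008 mill -12 ledge 21 spb 27 | 
-152 0 mill -3 ledge 9 spb 29 | -152 0.004 mill -7 ledge 13 spb 25 | -152 0.006 mill -8 ledge 15 spb 23 | -152 0.008 mill -10 ledge 16 spb 21 | 
-148 0 mill 3 ledge 5 spb 23 | -148 0.004 mill -1 ledge 8 spb 20 | -148 0.006 mill -3 ledge 10 spb 18 | -148 0.008 mill -5 ledge 12 spb 17 | 
-144 0 mill 10 ledge 1 spb 19 | -144 0.004 mill 6 ledge 4 spb 16 | -144 0.006 mill 4 ledge 6 spb 15 | -144 0.008 mill 2 ledge 7 spb 13 | 
-140 0 mill 16 ledge -3 spb 17 | -140 0.004 mill 12 ledge 0 spb 14 | -140 0.006 mill 10 ledge 2 spb 13 | -140 0.008 mill 8 ledge 3 spb 12 | 
-136 0 mill 22 ledge -6 spb 16 | -136 0.004 mill 18 ledge -3 spb 14 | -136 0.006 mill 16 ledge -2 spb 14 | -136 0.008 mill 14 ledge 0 spb 13 | 
-132 0 mill 28 ledge -9 spb 17 | -132 0.004 mill 24 ledge -6 spb 16 | -132 0.006 mill 22 ledge -5 spb 16 | -132 0.008 mill 20 ledge -3 spb 16 | 
-128 0 mill 33 ledge -11 spb 19 | -128 0.004 mill 29 ledge -9 spb 19 | -128 0.006 mill 27 ledge -7 spb 19 | -128 0.008 mill 25 ledge -6 spb 19 | 
t 17.27 tcp [ 0.6809 -0.0104  0.2668] rot [-178.9    1.2 -142.8] w 0.0787 F [-0.1 -0.4 -0.7]
shift now [-0.082   0.0939  0.0168] or after spin [-0.0804  0.0953  0.0168] spin 1.2
```

Run:
```python
from yaw import *
for y in range(-56,-24,4):
  for k in(0,-.004,-.006):
    a=np.radians(y); jx=np.array([np.cos(a),np.sin(a)]); p=np.array([.693,.118])+k*jx
    ex=.0965*abs(np.sin(a))+.039*abs(np.cos(a))
    print(y,k,p.round(3),"mill",round(gap(p,y,(.689,-.002),.025)),"ledge",round(1000*(.782-p[0]-ex)),"spa",round(gap(p,y,(.661,.221),.022)),end=" | ")
  print()
print(r.get_state()["joints"].round(0))
```

```text
-56 0 [0.693 0.118] mill 33 ledge -13 spa 42 | -56 -0.004 [0.691 0.121] mill 37 ledge -11 spa 38 | -56 -0.006 [0.69  0.123] mill 39 ledge -9 spa 36 | 
-52 0 [0.693 0.118] mill 28 ledge -11 spa 40 | -52 -0.004 [0.691 0.121] mill 32 ledge -9 spa 36 | -52 -0.006 [0.689 0.123] mill 34 ledge -7 spa 34 | 
-48 0 [0.693 0.118] mill 23 ledge -9 spa 37 | -48 -0.004 [0.69  0.121] mill 27 ledge -6 spa 33 | -48 -0.006 [0.689 0.122] mill 29 ledge -5 spa 31 | 
-44 0 [0.693 0.118] mill 16 ledge -6 spa 34 | -44 -0.004 [0.69  0.121] mill 20 ledge -3 spa 30 | -44 -0.006 [0.689 0.122] mill 22 ledge -2 spa 28 | 
-40 0 [0.693 0.118] mill 10 ledge -3 spa 30 | -40 -0.004 [0.69  0.121] mill 14 ledge 0 spa 26 | -40 -0.006 [0.688 0.122] mill 16 ledge 2 spa 24 | 
-36 0 [0.693 0.118] mill 3 ledge 1 spa 25 | -36 -0.004 [0.69 0.12] mill 7 ledge 4 spa 21 | -36 -0.006 [0.688 0.122] mill 9 ledge 6 spa 19 | 
-32 0 [0.693 0.118] mill -3 ledge 5 spa 21 | -32 -0.004 [0.69 0.12] mill 1 ledge 8 spa 17 | -32 -0.006 [0.688 0.121] mill 3 ledge 10 spa 15 | 
-28 0 [0.693 0.118] mill -7 ledge 9 spa 16 | -28 -0.004 [0.689 0.12 ] mill -4 ledge 13 spa 12 | -28 -0.006 [0.688 0.121] mill -2 ledge 15 spa 10 | 
[ 16.  19.   3.   1. -73. -69.]
```

Emit:
send_rows(
  motion=[
    {"travel":[-0.02,0.024,0],"spin":0},
    {"travel":[-0.022,0.026,0],"spin":0},
    {"travel":[-0.022,0.026,0],"spin":0},
    {"travel":[-0.018,0.02,0],"spin":0},
    {"travel":[0,0,0],"spin":-6.7},
  ],
  gripper=0.6,
)

```text
time_s: 17.68
tcp_pos: [0.6858, 0.117, 0.2582]
eef_rot: [-179.1, 0.4, -136.6]
contact_force: [0.6, 0.1, 0.3]
gripper_width: 0.0704
```

Emit:
send_rows(
  motion=[
    {"travel":[0,0,0],"spin":-6.7},
    {"travel":[0,0,0],"spin":-6.7},
    {"travel":[0,0,0],"spin":-6.7},
    {"travel":[0,0,0],"spin":-6.7},
    {"travel":[0,0,0],"spin":-6.7},
  ],
)

```text
time_s: 18.1
tcp_pos: [0.6824, 0.12, 0.2475]
eef_rot: [-179.8, -0.7, -101.2]
contact_force: [0.0, -0.2, 0.3]
gripper_width: 0.0702
```

Emit:
send_rows(
  motion=[
    {"travel":[0,0,0],"spin":-6.7},
    {"travel":[0,0,0],"spin":-6.7},
    {"travel":[0,0,0],"spin":-6.7},
    {"travel":[0,0,0],"spin":-6.7},
    {"travel":[0,0,0],"spin":-6.7},
  ],
)

```text
time_s: 18.52
tcp_pos: [0.6791, 0.1191, 0.2374]
eef_rot: [178.8, -0.7, -66.0]
contact_force: [0.1, -0.4, 0.1]
gripper_width: 0.07
```

Emit:
send_rows(
  motion=[
    {"travel":[0,0,0],"spin":-6.7},
    {"travel":[0,0,0],"spin":-6.7},
    {"travel":[0,0,0],"spin":-6.7},
    {"travel":[0,0,0],"spin":-6.7},
    {"travel":[0,0,0],"spin":-6.2},
  ],
)

```text
time_s: 18.93
tcp_pos: [0.6758, 0.1178, 0.2274]
eef_rot: [177.8, 0.7, -31.3]
contact_force: [-0.4, 0.5, 0.0]
gripper_width: 0.0704
```

```bash
python3 go.py .688 .122 .18 -36;  python3 - <<'E'
from h import *
im,d=r.capture("wrist"); W=cloud("wrist",d)
for k,(x,y) in {"salt":(.693,.117),"mill":(.689,-.002)}.items():
    q=W[(np.hypot(W[...,0]-x,W[...,1]-y)<.04)&(W[...,2]>.03)&(W[...,2]<.16)]
    if len(q)>20: print(k,len(q),((q.min(0)+q.max(0))/2).round(3),np.ptp(q,axis=0).round(3))
c,M,o=cal("wrist")
for x in r.pinpoint("wrist","salt_mid")[:1]: print(round(x["conf"],2),(M@np.array(x["at"])+o).round(3))
E
```

```text
t 18.93 tcp [0.6758 0.1178 0.2274] rot [177.8   0.7 -31.3] w 0.0704 F [-0.4  0.5  0. ]
shift now [ 0.0089 -0.0117  0.0469] or after spin [ 0.0074 -0.0106  0.0474] spin 4.7
salt 1124 [0.697 0.115 0.06 ] [0.038 0.042 0.061]
mill 3898 [ 0.692 -0.001  0.093] [0.051 0.051 0.125]
0.76 [0.695 0.116 0.046]
```

Emit:
send_rows(
  motion=[
    {"travel":[0.005,-0.006,0],"spin":1},
    {"travel":[0.003,-0.005,0.0],"spin":0},
    {"travel":[0,0,0.01],"spin":0},
  ],
)

```text
time_s: 19.28
tcp_pos: [0.6896, 0.123, 0.2166]
eef_rot: [177.8, 0.6, -33.2]
contact_force: [0.5, -0.2, 1.2]
gripper_width: 0.0697
```

```bash
python3 go.py .688 .120 .15 -32.5
```

```text
t 19.28 tcp [0.6896 0.123  0.2166] rot [177.8   0.6 -33.2] w 0.0697 F [ 0.5 -0.2  1.2]
shift now [0.001  0.0008 0.0667] or after spin [0.0002 0.0034 0.0666] spin -0.7
```

Emit:
send_rows(
  motion=[
    {"travel":[0.001,0.001,0.02],"spin":0},
    {"travel":[0,0,0.02],"spin":0},
    {"travel":[0,0,0.015],"spin":0},
    {"travel":[0,0,0.0],"spin":0},
  ],
)

```text
time_s: 19.62
tcp_pos: [0.6881, 0.1204, 0.1544]
eef_rot: [177.7, 0.7, -33.7]
contact_force: [0.1, -0.3, -1.0]
gripper_width: 0.0701
```

```bash
python3 go.py .688 .120 .11 -32.5
```

```text
t 19.62 tcp [0.6881 0.1204 0.1544] rot [177.7   0.7 -33.7] w 0.0701 F [ 0.1 -0.3 -1. ]
shift now [ 0.0007 -0.0015  0.0444] or after spin [0.0001 0.0004 0.0444] spin -1.2
```

Emit:
send_rows(
  motion=[
    {"travel":[0,-0.001,0.015],"spin":-0.5},
    {"travel":[0,0,0.015],"spin":0},
    {"travel":[0,0,0.008],"spin":0},
    {"travel":[0,0,0.0],"spin":0},
  ],
)

```text
time_s: 19.95
tcp_pos: [0.6878, 0.12, 0.1142]
eef_rot: [177.6, 0.7, -33.5]
contact_force: [-0.7, -0.4, -0.6]
gripper_width: 0.0701
```

```bash
python3 go.py .688 .120 .046 -33
```

```text
t 19.95 tcp [0.6878 0.12   0.1142] rot [177.6   0.7 -33.5] w 0.0701 F [-0.7 -0.4 -0.6]
shift now [ 0.0011 -0.003   0.0681] or after spin [ 0.0002 -0.0001  0.0682] spin -0.5
```

Emit:
send_rows(
  motion=[
    {"travel":[0,-0.001,0.01],"spin":0},
    {"travel":[0,0,0.01],"spin":0},
    {"travel":[0,0,0.008],"spin":0},
    {"travel":[0,0,0.0],"spin":0},
  ],
)

```text
time_s: 20.28
tcp_pos: [0.6887, 0.1205, 0.0858]
eef_rot: [177.7, 0.6, -33.6]
contact_force: [-0.8, -0.6, -1.0]
gripper_width: 0.0701
```

```bash
python3 go.py .688 .120 .046 -33
python3 - <<'E'
from h import *
im,d=r.capture("scene"); cv2.imwrite("pics/scene6.png",cv2.resize(im[90:300,150:430],None,fx=2,fy=2))
E
```

```text
t 20.28 tcp [0.6887 0.1205 0.0858] rot [177.7   0.6 -33.6] w 0.0701 F [-0.8 -0.6 -1. ]
shift now [ 0.0001 -0.0008  0.0398] or after spin [-0.0003  0.0008  0.0398] spin -0.6
```

View pics/scene6.png

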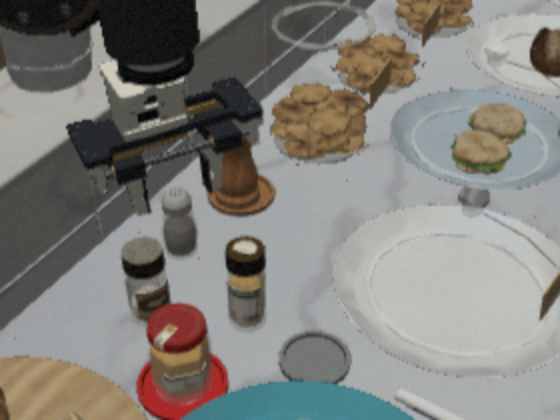

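The jaws straddle the salt (178,205), the mill still stands behind, and there are no contact forces.

Emit:
send_rows(
  motion=[
    {"travel":[0,0,0.01],"spin":0},
    {"travel":[0,0,0.01],"spin":0},
    {"travel":[0,0,0.01],"spin":0},
    {"travel":[0,0,0.004],"spin":0},
  ],
)

```text
time_s: 20.67
tcp_pos: [0.6895, 0.1201, 0.0521]
eef_rot: [177.9, 0.4, -33.6]
contact_force: [0.2, -0.0, -0.1]
gripper_width: 0.0702
```

```bash
python3 go.py .688 .120 .046 -33
```

```text
t 20.67 tcp [0.6895 0.1201 0.0521] rot [177.9   0.4 -33.6] w 0.0702 F [ 0.2 -0.  -0.1]
shift now [-0.0012  0.0007  0.0062] or after spin [-0.0012  0.0009  0.0061] spin -0.6
```

Emit:
send_rows(
  motion=[
    {"travel":[-0.001,0,0.006],"spin":0},
    {"travel":[0,0,0.002],"spin":0},
  ],
)

```text
time_s: 20.83
tcp_pos: [0.6877, 0.1201, 0.0419]
eef_rot: [177.8, 0.5, -33.6]
contact_force: [-0.6, 0.2, -0.0]
gripper_width: 0.07
```

Emit:
send_rows(
  motion=[
    {"travel":[0,0,0.001],"spin":0},
    {"travel":[0,0,0.001],"spin":0},
    {"travel":[0,0,0],"spin":0},
    {"travel":[0,0,0],"spin":0},
    {"travel":[0,0,0],"spin":0},
  ],
  gripper=-1,
  squeeze=14,
)

```text
time_s: 21.25
tcp_pos: [0.6878, 0.1201, 0.0394]
eef_rot: [177.8, 0.5, -33.6]
contact_force: [0.2, -0.1, 0.2]
gripper_width: 0.0423
```

Emit:
send_rows(
  motion=[
    {"travel":[0,0,0],"spin":0},
    {"travel":[0,0,0],"spin":0},
  ],
)

```text
time_s: 21.42
tcp_pos: [0.688, 0.1203, 0.0398]
eef_rot: [177.9, 0.5, -33.6]
contact_force: [-1.3, 0.2, -1.6]
gripper_width: 0.038
```

```bash
python3 go.py .688 .120 .046 -33
```

```text
t 21.42 tcp [0.688  0.1203 0.0398] rot [177.9   0.5 -33.6] w 0.038 F [-1.3  0.2 -1.6]
shift now [ 0.0001  0.0005 -0.0061] or after spin [ 0.0002  0.0002 -0.0062] spin -0.6
```

Run:
```python
from h import *
im,d=r.capture("scene"); W=cloud("scene",d); cv2.imwrite("pics/scene7.png",cv2.resize(im[130:260,170:350],None,fx=4,fy=4,interpolation=cv2.INTER_CUBIC))
q=W[(np.hypot(W[...,0]-.693,W[...,1]-.117)<.03)&(W[...,2]>.005)&(W[...,2]<.095)]
for z in(.015,.03,.045,.06,.075,.085):
    t=q[abs(q[:,2]-z)<.007]
    if len(t)>5: print(z,len(t),t.min(0).round(3),t.max(0).round(3))
```

```text
0.015 72 [0.674 0.109 0.008] [0.704 0.138 0.022]
0.03 75 [0.674 0.106 0.023] [0.702 0.139 0.037]
0.045 101 [0.666 0.102 0.038] [0.696 0.147 0.052]
0.06 104 [0.665 0.099 0.053] [0.702 0.146 0.067]
0.075 107 [0.665 0.1   0.068] [0.702 0.146 0.082]
0.085 107 [0.666 0.102 0.078] [0.699 0.146 0.092]
```

View pics/scene7.png

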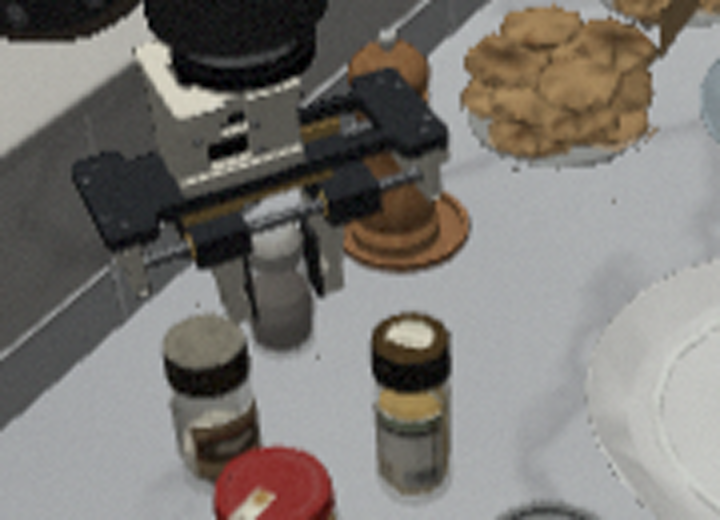

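Salt is upright in the jaws, gripped at the neck; everything else stands. Lifting.

Emit:
send_rows(
  motion=[
    {"travel":[-0.001,0,-0.01],"spin":0},
    {"travel":[-0.001,0,-0.02],"spin":0},
    {"travel":[-0.001,0,-0.025],"spin":0},
    {"travel":[-0.001,0,-0.025],"spin":0},
    {"travel":[-0.001,0,-0.025],"spin":0},
  ],
)

```text
time_s: 21.88
tcp_pos: [0.6821, 0.1243, 0.1431]
eef_rot: [177.2, 1.0, -33.7]
contact_force: [1.2, 0.8, -1.0]
gripper_width: 0.0377
```

Emit:
send_rows(
  motion=[
    {"travel":[0,0,-0.02],"spin":0},
    {"travel":[0,0,-0.01],"spin":0},
    {"travel":[0,0,0],"spin":0},
  ],
)

```text
time_s: 22.13
tcp_pos: [0.6858, 0.1263, 0.1834]
eef_rot: [177.7, 0.6, -33.6]
contact_force: [-0.1, -0.5, -1.2]
gripper_width: 0.0378
```

```bash
python3 go.py .473 .197 .18 -93
```

```text
t 22.13 tcp [0.6858 0.1263 0.1834] rot [177.7   0.6 -33.6] w 0.0378 F [-0.1 -0.5 -1.2]
shift now [-0.2163  0.0585  0.008 ] or after spin [-0.0595  0.2162  0.0034] spin 59.4
```

Emit:
send_rows(
  motion=[
    {"travel":[-0.015,0.004,0],"spin":0},
    {"travel":[-0.03,0.008,0],"spin":0},
    {"travel":[-0.033,0.009,0],"spin":0},
    {"travel":[-0.033,0.009,0],"spin":0},
    {"travel":[-0.033,0.009,0],"spin":0},
  ],
)

```text
time_s: 22.55
tcp_pos: [0.5425, 0.1717, 0.1806]
eef_rot: [177.5, 0.7, -34.0]
contact_force: [-0.2, 0.1, -0.3]
gripper_width: 0.0377
```

Emit:
send_rows(
  motion=[
    {"travel":[-0.033,0.009,0],"spin":0},
    {"travel":[-0.025,0.007,0],"spin":0},
    {"travel":[0,0,0],"spin":6.6},
    {"travel":[0,0,0],"spin":6.6},
    {"travel":[0,0,0],"spin":6.6},
  ],
)

```text
time_s: 22.97
tcp_pos: [0.4729, 0.1906, 0.1777]
eef_rot: [177.0, -0.1, -54.1]
contact_force: [0.0, 0.1, -2.0]
gripper_width: 0.0376
```

Emit:
send_rows(
  motion=[
    {"travel":[0,0,0],"spin":6.6},
    {"travel":[0,0,0],"spin":6.6},
    {"travel":[0,0,0],"spin":6.6},
    {"travel":[0,0,0],"spin":6.6},
    {"travel":[0,0,0],"spin":6.6},
  ],
)

```text
time_s: 23.38
tcp_pos: [0.4689, 0.1891, 0.1731]
eef_rot: [177.2, -1.9, -88.8]
contact_force: [0.7, 0.0, -1.2]
gripper_width: 0.0379
```

```bash
python3 go.py .473 .197 .12 -93
```

```text
t 23.38 tcp [0.4689 0.1891 0.1731] rot [177.2  -1.9 -88.8] w 0.0379 F [ 0.7  0.  -1.2]
shift now [-0.0096 -0.0068  0.0526] or after spin [-0.0081 -0.0037  0.0531] spin 4.2
```

Emit:
send_rows(
  motion=[
    {"travel":[-0.005,-0.003,0],"spin":4},
    {"travel":[-0.003,-0.001,0.0],"spin":0},
    {"travel":[0,0,0],"spin":0},
  ],
)

```text
time_s: 23.63
tcp_pos: [0.4712, 0.196, 0.1699]
eef_rot: [177.2, -2.3, -93.3]
contact_force: [-0.2, -1.2, -1.6]
gripper_width: 0.0379
```

```bash
python3 go.py .473 .197 .12 -93
python3 - <<'E'
from h import *
e=r.get_state()["eef_rot"]
for a in([177.9,.5,-33.6],e): print(R.from_euler('xyz',a,degrees=True).as_matrix()[:,2].round(3))
im,d=r.capture("scene"); W=cloud("scene",d); cv2.imwrite("pics/scene8.png",cv2.resize(im[130:300,200:420],None,fx=3,fy=3))
q=W[(np.hypot(W[...,0]-.472,W[...,1]-.19)<.04)&(W[...,2]>.1)&(W[...,2]<.24)]
for z in np.arange(.125,.24,.015):
    t=q[abs(q[:,2]-z)<.0075]
    if len(t)>5: print(z.round(3),len(t),t.min(0).round(3),t.max(0).round(3))
E
```

```text
t 23.63 tcp [0.4712 0.196  0.1699] rot [177.2  -2.3 -93.3] w 0.0379 F [-0.2 -1.2 -1.6]
shift now [-0.0031 -0.0042  0.0497] or after spin [-0.0011 -0.0018  0.0499] spin -0.3
[-0.028 -0.026 -0.999]
[-0.051 -0.037 -0.998]
0.125 8 [0.456 0.197 0.13 ] [0.48  0.204 0.132]
0.14 106 [0.45  0.182 0.133] [0.486 0.208 0.147]
0.155 117 [0.449 0.188 0.148] [0.485 0.21  0.162]
0.17 176 [0.437 0.188 0.163] [0.505 0.21  0.177]
0.185 287 [0.436 0.188 0.178] [0.507 0.211 0.192]
0.2 246 [0.435 0.187 0.193] [0.508 0.212 0.207]
0.215 142 [0.434 0.185 0.208] [0.507 0.212 0.222]
0.23 34 [0.496 0.187 0.223] [0.506 0.209 0.237]
```

View pics/scene8.png

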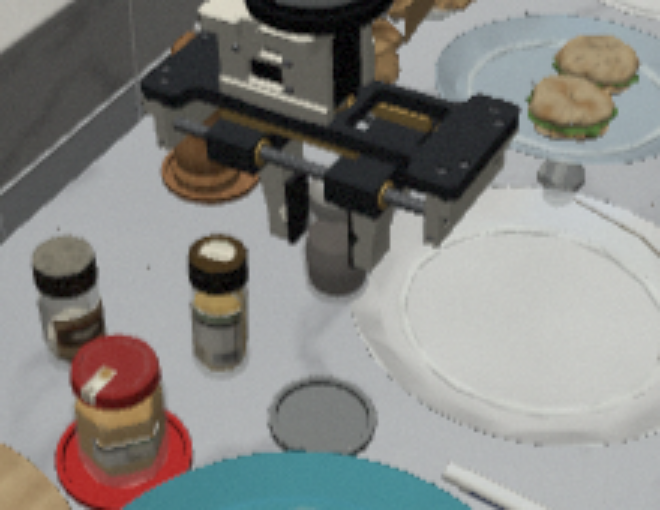

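Emit:
send_rows(
  motion=[
    {"travel":[0,0,-0.025],"spin":0},
    {"travel":[0,0,-0.025],"spin":0},
    {"travel":[0,0,-0.025],"spin":0},
    {"travel":[0,0,-0.025],"spin":0},
    {"travel":[0,0,0],"spin":0},
  ],
)

```text
time_s: 24.1
tcp_pos: [0.474, 0.1974, 0.2699]
eef_rot: [176.8, -2.6, -92.5]
contact_force: [1.4, 0.9, -0.5]
gripper_width: 0.0377
```

Emit:
send_rows(
  motion=[
    {"travel":[0,0,0.02],"spin":0},
    {"travel":[0,0,0.04],"spin":0},
    {"travel":[0,0,0.04],"spin":0},
    {"travel":[0,0,0],"spin":0},
    {"travel":[0,0,0],"spin":0},
  ],
)

```text
time_s: 24.52
tcp_pos: [0.4698, 0.1938, 0.1708]
eef_rot: [177.1, -2.2, -91.9]
contact_force: [0.8, 0.3, 0.7]
gripper_width: 0.0381
```

```bash
python3 go.py .473 .200 .05 -93
python3 - <<'E'
from h import *
e=r.get_state()["eef_rot"]
print(R.from_euler('xyz',e,degrees=True).as_matrix()[:,2].round(3))
E
```

```text
t 24.52 tcp [0.4698 0.1938 0.1708] rot [177.1  -2.2 -91.9] w 0.0381 F [0.8 0.3 0.7]
shift now [-0.011  -0.009   0.1202] or after spin [-0.0064 -0.0029  0.1208] spin 1.1
[-0.051 -0.037 -0.998]
```

Run:
```python
from yaw import *
for y in list(range(-175,180,5)):
    a=np.radians(y); jx=np.array([np.cos(a),np.sin(a)]); p=np.array([.472,.190])-.010*jx+[.003,.0025]
    g=[round(gap(p,y,c,k)) for c,k in(((.383,.028),.1),((.392,.365),.1),((.565,.175),.0205))]
    if min(g)>-9: print(y,g)
im=cv2.imread("pics/wrist1.png")
print(r.get_state()["joints"].round(0))
```

```text
-165 [9, -8, 13]
-160 [17, -6, 9]
-155 [25, -5, 5]
-150 [33, -6, 0]
-145 [41, -8, -6]
-70 [5, 41, -2]
-65 [-1, 42, 4]
-60 [-6, 42, 11]
-30 [-8, 10, 37]
20 [-3, -6, 29]
25 [5, -5, 25]
30 [13, -6, 20]
35 [21, -8, 14]
50 [36, -7, -5]
150 [-8, 30, 17]
[ 44.  10. -22.  -1. -62. -46.]
```

Emit:
send_rows(
  motion=[
    {"travel":[0,0,0],"spin":-6.5},
    {"travel":[0,0,0],"spin":-6.5},
    {"travel":[0,0,0],"spin":-6.5},
    {"travel":[0,0,0],"spin":-6.5},
  ],
)

```text
time_s: 24.85
tcp_pos: [0.4718, 0.1945, 0.1767]
eef_rot: [176.6, -0.7, -64.8]
contact_force: [-0.6, 0.8, -0.3]
gripper_width: 0.0375
```

```bash
python3 go.py .465 .203 .10 -66
```

```text
t 24.85 tcp [0.4718 0.1945 0.1767] rot [176.6  -0.7 -64.8] w 0.0375 F [-0.6  0.8 -0.3]
shift now [-0.0116 -0.0021  0.0766] or after spin [-0.0105  0.0027  0.0767] spin 1.2
```

Emit:
send_rows(
  motion=[
    {"travel":[-0.006,-0.001,0.01],"spin":1},
    {"travel":[-0.005,-0.001,0.02],"spin":0},
    {"travel":[0,0,0.02],"spin":0},
    {"travel":[0,0,0.015],"spin":0},
    {"travel":[0,0,0],"spin":0},
  ],
)

```text
time_s: 25.27
tcp_pos: [0.4704, 0.2082, 0.1172]
eef_rot: [177.4, -0.7, -66.4]
contact_force: [-0.2, -0.6, -0.9]
gripper_width: 0.0376
```

```bash
python3 go.py .465 .203 .06 -66
python3 - <<'E'
from h import *
e=r.get_state()["eef_rot"]; print(R.from_euler('xyz',e,degrees=True).as_matrix()[:,2].round(3))
im,d=r.capture("scene"); W=cloud("scene",d); cv2.imwrite("pics/scene9.png",cv2.resize(im[150:300,220:400],None,fx=4,fy=4,interpolation=cv2.INTER_CUBIC))
q=W[(np.hypot(W[...,0]-.472,W[...,1]-.19)<.04)&(W[...,2]>.03)&(W[...,2]<.24)]
for z in np.arange(.05,.14,.012):
    t=q[abs(q[:,2]-z)<.006]
    if len(t)>5: print(z.round(3),len(t),t.min(0).round(3),t.max(0).round(3))
E
```

```text
t 25.27 tcp [0.4704 0.2082 0.1172] rot [177.4  -0.7 -66.4] w 0.0376 F [-0.2 -0.6 -0.9]
shift now [0.002  0.0045 0.0575] or after spin [0.0026 0.0071 0.0572] spin -0.4
[-0.037 -0.029 -0.999]
0.086 75 [0.454 0.194 0.08 ] [0.487 0.222 0.092]
0.098 77 [0.452 0.194 0.092] [0.489 0.222 0.104]
0.11 109 [0.452 0.201 0.104] [0.489 0.226 0.116]
0.122 155 [0.435 0.2   0.116] [0.491 0.227 0.128]
0.134 170 [0.436 0.198 0.128] [0.493 0.227 0.14 ]
```

View pics/scene9.png

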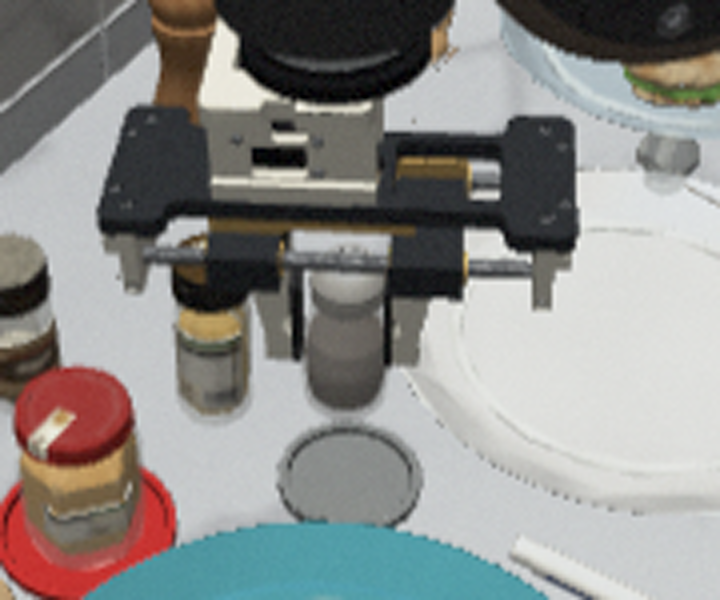

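Emit:
send_rows(
  motion=[
    {"travel":[0.002,0.003,0.01],"spin":0},
    {"travel":[0,0.001,0.015],"spin":0},
    {"travel":[0,0,0.01],"spin":0},
    {"travel":[0,0,0.005],"spin":0},
    {"travel":[0,0,0],"spin":0},
  ],
)

```text
time_s: 25.73
tcp_pos: [0.4695, 0.2064, 0.0811]
eef_rot: [177.9, -0.6, -66.7]
contact_force: [-0.0, -0.2, -1.2]
gripper_width: 0.0376
```

```bash
python3 go.py .466 .203 .0435 -66
```

```text
t 25.73 tcp [0.4695 0.2064 0.0811] rot [177.9  -0.6 -66.7] w 0.0376 F [-0.  -0.2 -1.2]
shift now [0.0013 0.0032 0.0378] or after spin [0.0017 0.0046 0.0376] spin -0.7
```

Emit:
send_rows(
  motion=[
    {"travel":[0.001,0.003,0.008],"spin":0},
    {"travel":[0,0,0.008],"spin":0},
    {"travel":[0,0,0.008],"spin":0},
    {"travel":[0,0,0.003],"spin":0},
  ],
)

```text
time_s: 26.07
tcp_pos: [0.4674, 0.2043, 0.0539]
eef_rot: [178.1, -0.5, -66.8]
contact_force: [-0.3, 0.2, -0.7]
gripper_width: 0.0379
```

```bash
python3 go.py .466 .203 .0435 -66
python3 - <<'E'
from h import *
im,d=r.capture("scene"); W=cloud("scene",d)
q=W[(np.hypot(W[...,0]-.472,W[...,1]-.19)<.04)&(W[...,2]>.013)&(W[...,2]<.09)]
for z in np.arange(.02,.07,.01):
    t=q[abs(q[:,2]-z)<.005]
    if len(t)>5: print(z.round(3),len(t),t.min(0).round(3),t.max(0).round(3))
E
```

```text
t 26.07 tcp [0.4674 0.2043 0.0539] rot [178.1  -0.5 -66.8] w 0.0379 F [-0.3  0.2 -0.7]
shift now [0.0005 0.0014 0.0104] or after spin [0.0006 0.0017 0.0104] spin -0.8
0.02 46 [0.451 0.195 0.015] [0.484 0.216 0.025]
0.03 56 [0.45  0.19  0.025] [0.486 0.217 0.035]
0.04 58 [0.449 0.197 0.035] [0.486 0.218 0.045]
0.05 79 [0.445 0.197 0.045] [0.484 0.222 0.055]
0.06 121 [0.434 0.195 0.055] [0.489 0.226 0.065]
```

Emit:
send_rows(
  motion=[
    {"travel":[0,0,0.004],"spin":0},
    {"travel":[0,0,0.003],"spin":0},
  ],
)

```text
time_s: 26.28
tcp_pos: [0.4674, 0.2042, 0.0464]
eef_rot: [178.1, -0.5, -66.8]
contact_force: [-0.6, 0.2, -1.9]
gripper_width: 0.0376
```

Emit:
send_rows(
  motion=[
    {"travel":[0,0,0.002],"spin":0},
  ],
)

```text
time_s: 26.37
tcp_pos: [0.4675, 0.2042, 0.0441]
eef_rot: [178.1, -0.5, -66.8]
contact_force: [-0.4, 0.1, -1.1]
gripper_width: 0.0374
```

Emit:
send_rows(
  motion=[
    {"travel":[0,0,0.001],"spin":0},
  ],
)

```text
time_s: 26.45
tcp_pos: [0.4676, 0.204, 0.0431]
eef_rot: [178.1, -0.6, -66.7]
contact_force: [0.0, -3.3, 10.2]
gripper_width: 0.0376
```

Emit:
send_rows(
  motion=[
    {"travel":[0,0,-0.001],"spin":0},
    {"travel":[0,0,0],"spin":0},
    {"travel":[0,0,0],"spin":0},
    {"travel":[0,0,0],"spin":0},
    {"travel":[0,0,0],"spin":0},
  ],
  gripper=0.5,
)

```text
time_s: 26.87
tcp_pos: [0.4686, 0.2047, 0.045]
eef_rot: [178.2, -0.5, -66.7]
contact_force: [-0.7, 0.1, 0.2]
gripper_width: 0.0637
```

Emit:
send_rows(
  motion=[
    {"travel":[0,0,0],"spin":0},
    {"travel":[0,0,0],"spin":0},
    {"travel":[0,0,-0.01],"spin":0},
    {"travel":[0,0,-0.02],"spin":0},
    {"travel":[0,0,-0.03],"spin":0},
  ],
)

```text
time_s: 27.28
tcp_pos: [0.4668, 0.2034, 0.1023]
eef_rot: [177.6, -0.7, -66.8]
contact_force: [1.1, 1.4, -0.4]
gripper_width: 0.0654
```

Emit:
send_rows(
  motion=[
    {"travel":[0,0,-0.04],"spin":0},
    {"travel":[0,0,-0.04],"spin":0},
    {"travel":[0,0,-0.04],"spin":0},
    {"travel":[0,0,-0.03],"spin":0},
    {"travel":[0,0,0],"spin":0},
  ],
)

```text
time_s: 27.7
tcp_pos: [0.4724, 0.2069, 0.2683]
eef_rot: [178.0, -0.7, -66.7]
contact_force: [0.8, 0.8, 0.9]
gripper_width: 0.0662
```

```bash
python3 go.py .466 .203 .25 -66
python3 - <<'E'
from h import *
im,d=r.capture("scene"); W=cloud("scene",d); cv2.imwrite("pics/scene10.png",cv2.resize(im[110:320,170:430],None,fx=2.5,fy=2.5))
for k,(x,y) in {"honey":(.573,.284),"mill":(.689,-.002),"salt":(.472,.191),"spa":(.661,.221),"spb":(.565,.175)}.items():
    q=W[(np.hypot(W[...,0]-x,W[...,1]-y)<.045)&(W[...,2]>.06)&(W[...,2]<.165)]
    if len(q)>20: t=q[q[:,2]>np.percentile(q[:,2],98)-.012]; print(k,len(q),((t.min(0)+t.max(0))/2).round(3),np.ptp(t,axis=0).round(3))
E
```

```text
t 27.7 tcp [0.4724 0.2069 0.2683] rot [178.   -0.7 -66.7] w 0.0662 F [0.8 0.8 0.9]
shift now [0.0008 0.0068 0.0186] or after spin [0.0009 0.0074 0.0183] spin -0.7
honey 798 [0.573 0.283 0.085] [0.056 0.055 0.012]
mill 494 [0.69  0.01  0.136] [0.042 0.022 0.013]
salt 324 [0.47  0.199 0.088] [0.032 0.029 0.014]
spa 473 [0.661 0.22  0.09 ] [0.042 0.044 0.012]
spb 503 [0.565 0.175 0.1  ] [0.041 0.039 0.013]
```

View pics/scene10.png

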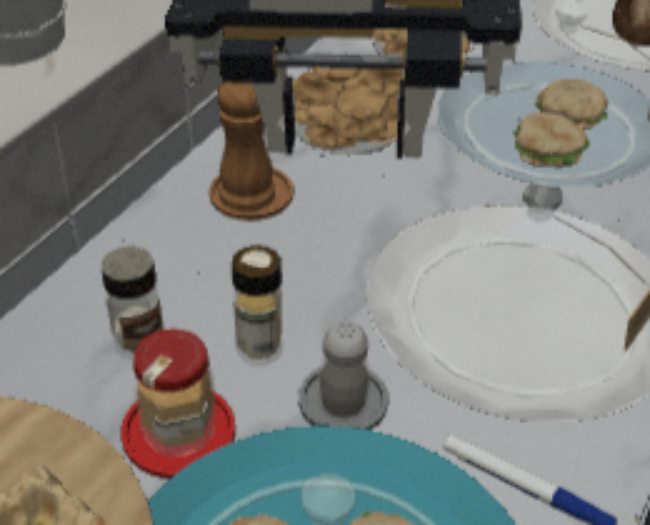

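Salt stands in the grey saucer (345,380) and honey in the red. The gripper partly hides the mill's head, so I clear the arm before the final checks.

Emit:
send_rows(
  motion=[
    {"travel":[0,0,-0.04],"spin":0},
    {"travel":[0,0,-0.04],"spin":0},
    {"travel":[0,0,-0.03],"spin":0},
    {"travel":[0.033,0.014,0],"spin":0},
    {"travel":[0.033,0.014,0],"spin":0},
  ],
)

```text
time_s: 28.17
tcp_pos: [0.472, 0.138, 0.3769]
eef_rot: [177.5, -0.7, -66.5]
contact_force: [1.1, 0.1, -2.0]
gripper_width: 0.0655
```

Emit:
send_rows(
  motion=[
    {"travel":[0.033,0.014,0],"spin":0},
    {"travel":[0.033,0.014,0],"spin":0},
    {"travel":[0.033,0.014,0],"spin":0},
    {"travel":[0.033,0.014,0],"spin":0},
    {"travel":[0.033,0.014,0],"spin":0},
  ],
)

```text
time_s: 28.58
tcp_pos: [0.4703, -0.048, 0.3825]
eef_rot: [177.4, -0.7, -66.2]
contact_force: [1.1, 0.7, -0.2]
gripper_width: 0.0654
```

Emit:
send_rows(
  motion=[
    {"travel":[0.033,0.014,0],"spin":0},
    {"travel":[0.033,0.014,0],"spin":0},
    {"travel":[0.033,0.014,0],"spin":0},
    {"travel":[0.033,0.014,0],"spin":0},
    {"travel":[0,0,0],"spin":0},
  ],
)

```text
time_s: 29.0
tcp_pos: [0.4672, -0.2028, 0.3853]
eef_rot: [177.2, -0.5, -66.4]
contact_force: [-0.1, 1.1, 0.3]
gripper_width: 0.0655
```

Run:
```python
from h import *
s=r.get_state(); print(s["time_s"],s["tcp_pos"].round(3))
out=[]
for n in("top","scene"):
    im,d=r.capture(n); W=cloud(n,d); c,M,o=cal(n)
    for k,(x,y) in {"honey":(.573,.284),"mill":(.689,-.002),"salt":(.472,.193),"spa":(.661,.221),"spb":(.565,.175)}.items():
        q=W[(np.hypot(W[...,0]-x,W[...,1]-y)<.045)&(W[...,2]>.06)&(W[...,2]<.17)]
        if len(q)>20: t=q[q[:,2]>np.percentile(q[:,2],98)-.01]; print(n,k,len(q),"top",((t.min(0)+t.max(0))/2).round(3),np.ptp(t,axis=0).round(3),"zmax",q[:,2].max().round(3))
    q=W[(np.hypot(W[...,0]-.689,W[...,1]+.005)<.05)&(W[...,2]<.165)]
    for z in(.018,.03,.06,.09,.125,.14,.153):
        t=q[abs(q[:,2]-z)<.005]
        if len(t)>5: print("  mill",z,len(t),t.min(0).round(3)[:2],t.max(0).round(3)[:2])
    b=px(c,M,o,(.689,-.005,.06)); x0,y0=max(b[0]-45,0),max(b[1]-45,0)
    out.append(cv2.resize(im[y0:y0+90,x0:x0+90],(400,400),interpolation=cv2.INTER_CUBIC))
    for t in("mill_mid","saucer_wood","salt_mid","saucer_grey"):
        for x in r.pinpoint(n,t)[:1]: print("  ",t,round(x["conf"],2),(M@np.array(x["at"])+o).round(3))
cv2.imwrite("pics/fin.png",np.hstack(out))
```

```text
29.0 [ 0.467 -0.203  0.385]
top honey 785 top [0.574 0.282 0.091] [0.055 0.054 0.012] zmax 0.097
top mill 717 top [ 0.689 -0.002  0.151] [0.026 0.025 0.013] zmax 0.157
top salt 292 top [0.471 0.197 0.092] [0.029 0.031 0.011] zmax 0.098
top spa 488 top [0.661 0.221 0.096] [0.042 0.041 0.012] zmax 0.103
top spb 403 top [0.564 0.175 0.105] [0.038 0.04  0.011] zmax 0.111
  mill 0.018 107 [ 0.648 -0.052] [0.727 0.031]
  mill 0.03 7 [ 0.663 -0.007] [0.687 0.025]
  mill 0.06 65 [ 0.668 -0.02 ] [0.701 0.021]
  mill 0.125 52 [ 0.665 -0.026] [0.711 0.022]
  mill 0.14 394 [ 0.667 -0.023] [0.712 0.019]
  mill 0.153 39 [ 0.684 -0.007] [0.695 0.004]
   mill_mid 0.83 [ 0.689 -0.001  0.08 ]
   saucer_wood 0.84 [ 0.691 -0.008  0.003]
   salt_mid 0.55 [0.47  0.196 0.049]
   saucer_grey 0.62 [0.472 0.191 0.003]
scene honey 799 top [0.573 0.283 0.086] [0.056 0.055 0.012] zmax 0.092
scene mill 599 top [ 0.688 -0.002  0.146] [0.029 0.03  0.014] zmax 0.153
scene salt 322 top [0.471 0.199 0.088] [0.032 0.029 0.011] zmax 0.094
scene spa 472 top [0.661 0.221 0.092] [0.042 0.043 0.011] zmax 0.097
scene spb 501 top [0.565 0.175 0.101] [0.04  0.04  0.011] zmax 0.106
  mill 0.018 97 [ 0.662 -0.024] [0.715 0.027]
  mill 0.03 58 [ 0.664 -0.009] [0.708 0.025]
  mill 0.06 66 [ 0.667 -0.014] [0.709 0.02 ]
  mill 0.09 39 [ 0.669 -0.007] [0.703 0.018]
  mill 0.125 83 [ 0.665 -0.016] [0.708 0.023]
  mill 0.14 105 [ 0.672 -0.017] [0.709 0.019]
  mill 0.153 16 [ 0.685 -0.009] [0.695 0.003]
   mill_mid 0.6 [ 0.69  -0.005  0.081]
   saucer_wood 0.52 [ 0.692 -0.01   0.   ]
   salt_mid 0.85 [0.473 0.195 0.048]
   saucer_grey 0.72 [ 0.69  -0.003  0.082]
```

View pics/fin.png

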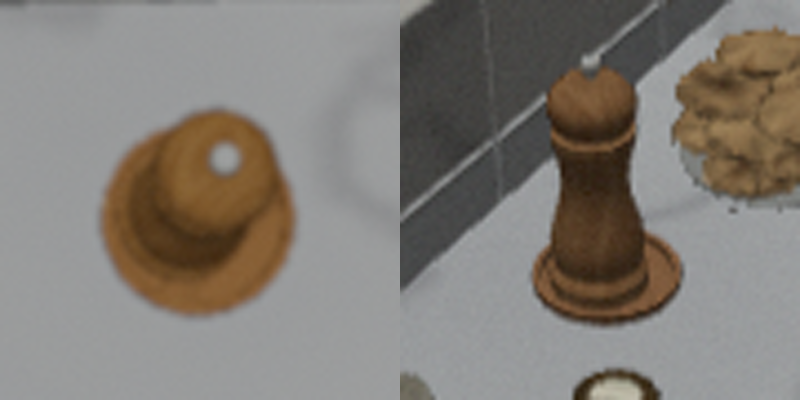

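The mill is upright inside its rim. All three tops are 4 mm higher than at the start, which is the height of the well floors, and the spice jars are unmoved. Handing in.

```bash
python3 -c "
from plant import r
print(r.close_job())"
```

```text
the job is handed in; nothing more can be done
None
```

I set the honey, then the mill, then the salt on their own saucers and handed the job in at about 29 s, with the gripper clear of everything. No verdict was reported.

The last checks used the top and scene cameras, with positions good to about 2 mm:

| Thing | Where it stands (x, y) | Distance from saucer centre | Height of its top |
|---|---|---|---|
| Honey jar | (0.573, 0.283) | about 2 mm | about 4 mm above its start height |
| Pepper mill | (0.689, -0.002) | about 7 mm | 0.153 m (150 mm high, on the 4 mm floor) |
| Salt shaker | (0.471, 0.197) | about 6–7 mm | 0.094 m (90 mm high, on the 4 mm floor) |

- **Fit in the saucers:** The mill and salt sit off centre, but within the roughly 10 mm of play. The heights show all three standing on the well floors and not on the rims.
- **Spice jars:** Both are within 1 mm of where they started and still upright.
- **Contact force:** The highest reading was about 33 N at the wrist, for a moment as the honey touched down.
- **Disagreements:** The top camera reads about 4–5 mm higher than the scene camera throughout. In the last scene picture the saucer network reported the mill as the grey saucer, which I ignored.

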